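Clear the board through the return gate, then stand the mills

ROBOT

A 6-joint arm with a two-finger parallel gripper is mounted at the origin on the work surface. World frame = base frame: x ahead of the robot, y to its left, z up, the work surface at z = 0. Lengths are in mm, angles in degrees, forces in N, time in s.
With the tool pointing down it reaches from about 325 to 900 mm from the base axis. Payload 6.1 kg.
Tool frame: the origin (TCP) lies at the very end of the fingers, on their centre line; the grasp point (between the pads) lies 19 mm behind it; y points along the fingers, x is the direction in which the jaws open and shut, and the axes are right-handed (so a half turn about y gives the same grasp; the last joint's range is limited). The gripper opens to 87 mm and grips with 3 to 60 N. Pads are 19 mm wide; open, the fingers measure 117 mm over their backs; the gripper's body (75 mm by 190 mm) begins 51 mm behind the grasp point.
Start: joints at [-71.454, 12.628, 87.462, -0, 79.91, -7.225], TCP at [271.733, -562.829, 186.338] pointing down, gripper open.
Joint ranges: [-170.65, 170.65], [-52.31, 119.04], [5.05, 147.46], [-71.25, 251.25], [11.57, 151.72], [-153.62, 153.62]. Speed limits (degrees/s): [147.25, 147.25, 172.46, 180, 180, 180].

INTERFACE

Orientations are given as [roll, pitch, yaw] about the fixed x, y, z axes, in that order (R = Rz(yaw) Ry(pitch) Rx(roll)).
In Python, from rig import manip gives the robot as it stands.
- The arm moves only by the tool send_rows, never from a script. Its arguments are lists of equal length, an entry for each row: "travel": the shift along the tool's x, y, z in mm, a list of three; "twist": the turn about the tool's y in rad; "gripper": the opening in per cent of the stroke, from 0 (shut) to 100 (fully open). A call has 1 to 20 rows; each row shifts and turns the pose as measured when the row begins, along the tool's axes as they then stand; what a row does not reach is not made up. A row lasts 1/10 s, in which the tool goes at most 50 mm and 8.59 degrees, less where a joint would pass 70% of its speed; a pose out of reach is approached as far as the arm can. A call with a gripper value outside its range is refused whole. The fingers move at their own pace and stop on an object; "grip_force" is the grip in N (left out, the last holds). Time passes only in rows, so rows that do not move let the fingers close. It gives the time, the measured TCP pose, the force and the opening at its end, in the units of the state.
- manip.observe(): the state, without advancing time (a new reading comes with each control period).
- manip.capture(name): name is "side" or "top" or "wrist"; returns the picture (420x560x3 uint8, blue, green, red); there is no depth.
- manip.calibration(name): a dict with "camera_matrix" (3x3 intrinsics, pixels), "dist_coeffs" ([k1, k2, p1, p2, k3] as OpenCV has them; the pictures are not rectified), "R" (3x3) and "t" (3): a world point X has camera coordinates R X + t. Camera axes: x right, y down, z forward; pixel columns grow to the right and rows downward; lengths in mm; the calibration is good to about 2 mm. A picture is of the moment at which its call begins: read the wrist's pose just before it. calibration takes no time and is no camera call; for the wrist camera it gives the pose at the moment of the call.
- manip.close_job(): hands the job in, once; it reports no verdict.
Trained networks look in the newest picture that a camera, given by its name, has taken for a name from the list of things; names that differ only in an ending like _2 or _b are one class to them, and where a whole thing is asked for, a point or a joint stands for the part that bears it (a point fixed in the world has none). Each returns a list of dicts, best first, with "score" (0 to 1); they miss things now and then, are a little off and sometimes report something else, mostly with a low value. They report only what shows in the picture. A call takes as long as a camera call. They do not tell look-alikes from the thing itself.
- manip.trace(camera, thing): "region" (420x560 bool, what is visible of it) and "position" ([column, row] in pixels, amid what is visible of it).
- manip.pinpoint(camera, thing): "position" ([column, row] in pixels: a listed point, or the origin of a listed thing).
The state is a dict: "time_s": time; "joint_positions": joint angles; "dq": joint speeds; "joint_torque": joint torques, N m; "position": TCP position; "orientation": TCP orientation; "contact_force": force on the tool from outside, world axes, zero at the start; "ft_torque": the same for the moment, N m; "gripper_width": opening from 0.0 (shut) to 1.0 (fully open).
Only numpy, scipy, OpenCV 4.12 (cv2) and the standard library are available. Lean on these libraries where they do the work, as an engineer would, in place of code of your own. Each camera call takes 0.05 s, during which the arm holds its last target. There are 200 camera calls.

TASK

Clear and reset the pass after service: first take every used ramekin off the wooden board to the mouth of the steel return lane and push it through the sprung gate (through it, never lifted over it) until the gate has shut behind it. Then take both mills from the sloping rack and stand them upright on the cleared board, letting go slowly so that they stay standing quite still; never let a mill fall over. Leave the bottle, the carton and the plates where they are.

Things in the scene. Friction and masses are not known exactly. Their poses are not given: they have to be found in the camera images.
- board: Flat wooden serving board, 260 x 260 mm, 12 mm thick, fixed. Origin at the middle of its underside (on the worktop), x and y along its edges, z up.
- lane: Fixed open-topped steel channel. Origin on the worktop under its gate's middle; x = direction of travel, y left, z up. Floor plate 3 mm thick, 130 wide, x -180 to 310 mm. Flat open mouth up to x = -50; two flared guides 45 tall narrow from 120 to 80 mm at the gate; beyond it walls 50 tall, 80 apart, end wall at 308. All ramekins fit in line there; the next one pushes the earlier ones along.
- flap_left (a joint): Left leaf of the gate: upright plate 38 mm long, 36 tall (6 to 45 mm above the floor, nothing above it), on an upright pin at the left wall. 0 = shut, across the lane; opens only in the direction of travel, to 1.5 rad; a weak spring (1.5 N at the tip) shuts it. A ramekin is clear of the leaves' sweep once its middle is 62 mm beyond the gate.
- flap_right (a joint): Right leaf of the same gate, its mirror image. 0 = shut, grows as it opens in the direction of travel, up to 1.5 rad.
- rack: Fixed plywood rack, 170 wide, 150 mm deep. Origin at the middle of its underside. The mills lean in it side by side, 100 mm apart along its y, heads up towards -x (the robot), feet on a ledge 35 mm up. Fins 37 mm apart flank the lower 70 mm of each barrel; a board lies under (-x of) barrel and head; the heads are free at both y sides and above. Draw a mill out along its axis.
- ramekin1: A used white ceramic ramekin, an open round dish 60 mm across with straight sides, 42 mm tall, wall 4 mm, about 0.13 kg. Origin at the middle of its underside, z up. It starts upright on the board. Two to four ramekins are there; the others are absent.
- ramekin2: A used white ceramic ramekin, an open round dish 60 mm across with straight sides, 42 mm tall, wall 4 mm, about 0.13 kg. Origin at the middle of its underside, z up. It starts upright on the board. Two to four ramekins are there; the others are absent.
- ramekin3: A used white ceramic ramekin, an open round dish 60 mm across with straight sides, 42 mm tall, wall 4 mm, about 0.13 kg. Origin at the middle of its underside, z up. It starts upright on the board. Two to four ramekins are there; the others are absent.
- ramekin4: A used white ceramic ramekin, an open round dish 60 mm across with straight sides, 42 mm tall, wall 4 mm, about 0.13 kg. Origin at the middle of its underside, z up. It starts upright on the board. Two to four ramekins are there; the others are absent.
- mill1: Battery mill, 0.28 kg: steel barrel 32 mm across, 115 tall, flat foot; heavy black cylindrical head 50 mm across from 115 to 165 mm above the foot, with a 6 mm stud on top. Top-heavy: balance point 117 mm above the foot, topples beyond 7 degrees. Origin at the middle of the foot, z along its axis to the head. Starts in the sloping rack, leaning 20 degrees from upright.
- mill2: Battery mill, 0.28 kg: steel barrel 32 mm across, 115 tall, flat foot; heavy black cylindrical head 50 mm across from 115 to 165 mm above the foot, with a 6 mm stud on top. Top-heavy: balance point 117 mm above the foot, topples beyond 7 degrees. Origin at the middle of the foot, z along its axis to the head. Starts in the sloping rack, leaning 20 degrees from upright.
- bottle: Bystander: an empty glass bottle, 76 mm across, 180 mm tall. Origin at the middle of its underside.
- carton: Bystander: a small carton, 60 x 60 x 112 mm. Origin at the middle of its underside.
- plates: Bystander: a stack of small plates, 130 mm across, 51 mm tall. Origin at the middle of its underside.
Things that resemble listed ones, but are neither listed nor needed, are in the scene too. What is shaped like the mill2 but red or yellow is not meant.

How it is judged (in metres and radians):
On the way, in this order (a step that is already met when the one before it is completed fails the run):
1. every ramekin lies beyond the gate in the lane and both leaves of the gate are shut (x of ramekin1 in the frame of lane between 0.027 and 0.3 m and y of ramekin1 in the frame of lane between -0.03 and 0.03 m and height (world z) of each of ramekin1, ramekin2, ramekin3, ramekin4 below 0.02 m and linear speed of each of ramekin1, ramekin2, ramekin3, ramekin4 below 0.02 m/s and x of ramekin2 in the frame of lane between 0.027 and 0.3 m and y of ramekin2 in the frame of lane between -0.03 and 0.03 m and x of ramekin3 in the frame of lane between 0.027 and 0.3 m and y of ramekin3 in the frame of lane between -0.03 and 0.03 m and x of ramekin4 in the frame of lane between 0.027 and 0.3 m and y of ramekin4 in the frame of lane between -0.03 and 0.03 m and value of joint each of flap_left, flap_right below 0.12 rad), for 0.3 s.
2. both mills stand upright and still on the board, released (angle between each of mill1, mill2's own z axis and vertical below 0.05 rad and z of mill1 in the frame of board between 0.008 and 0.016 m and x of mill1 in the frame of board between -0.125 and 0.125 m and y of mill1 in the frame of board between -0.125 and 0.125 m and linear speed of each of mill1, mill2 below 0.02 m/s and angular speed of each of mill1, mill2 below 0.15 rad/s and contact force between each of mill1, mill2 and the fingers below 0.1 N and z of mill2 in the frame of board between 0.008 and 0.016 m and x of mill2 in the frame of board between -0.125 and 0.125 m and y of mill2 in the frame of board between -0.125 and 0.125 m), for 0.5 s.
At the end, for the whole second after the job is handed in: Every ramekin is at rest on the lane floor, wholly beyond the gate (middle over 27 mm past it); both leaves shut within 0.12 rad; both mills stand flat-footed on the board, foot's middle 5 mm or more inside its edges, upright within 0.05 rad, still and released (all of step 1 and all of step 2); the robot touches nothing.
It fails at once if a ramekin is lifted over the gate into the lane ((x of ramekin1 in the frame of lane between -0.01 and 0.32 m and y of ramekin1 in the frame of lane between -0.045 and 0.045 m and height (world z) of ramekin1 between 0.03 and 0.075 m) or (x of ramekin2 in the frame of lane between -0.01 and 0.32 m and y of ramekin2 in the frame of lane between -0.045 and 0.045 m and height (world z) of ramekin2 between 0.03 and 0.075 m) or (x of ramekin3 in the frame of lane between -0.01 and 0.32 m and y of ramekin3 in the frame of lane between -0.045 and 0.045 m and height (world z) of ramekin3 between 0.03 and 0.075 m) or (x of ramekin4 in the frame of lane between -0.01 and 0.32 m and y of ramekin4 in the frame of lane between -0.045 and 0.045 m and height (world z) of ramekin4 between 0.03 and 0.075 m)).
It fails at once if a mill falls over (tilts more than 63 degrees) (angle between any of mill1, mill2's own z axis and vertical above 1.1 rad).
It fails at once if a bystander is moved more than 3 cm (distance of any of bottle, carton, plates from where it was at the start of the episode above 0.03 m).
Of ramekin1, ramekin2, ramekin3, ramekin4 only 2 to 4 are there at a start; the rules pass over those that are not, and their reading is None.
At some moment in a run one of ramekin1, ramekin2, ramekin3, ramekin4 may be knocked a few centimetres aside while the robot is not near it.
It also fails if it takes over 210 s, if anything falls off the work surface, if the arm or the gripper's body presses on something with over 40 N, if the wrist force passes 120 N, or if a joint passes its speed limit or range.

## Working session

There is one attempt and no reset: what is moved stays moved. The work goes in short steps, Python scripts to look and compute and a tool call to move; the robot and the scene stay as the last step left them, time stands still between calls to the robot, and variables do not carry over. Pictures are saved under pics/ and viewed, about 12 in all and at most 16, crops included, and the job is handed in when it is done.

Besides the shell and the picture viewer there is one more tool, called after "Emit:" by a JSON object that holds its "method" and its "body", one argument or row to a line. send_rows: Moves the arm, as the interface text tells. Its arguments: {"type":"object","properties":{"travel":{"type":"array","items":{"type":"array","items":{"type":"number"}}},"twist":{"type":"array","items":{"type":"number"}},"gripper":{"type":"array","items":{"type":"number"}},"grip_force":{"type":"number"}},"required":["travel","twist","gripper"]}

```bash
ls; mkdir -p pics
python3 - <<'E'
from rig import manip
import cv2,numpy as np
print(manip.observe())
for n in("side","top"):
    im=manip.capture(n);cv2.imwrite(f"pics/{n}0.png",im)
    c=manip.calibration(n);print(n,np.round(c["camera_matrix"],1).tolist(),c["dist_coeffs"],np.round(c["R"],3).tolist(),np.round(c["t"],1))
E
```

```text
pics
{'time_s': 0.0, 'joint_positions': array([-7.14558809e+01,  1.26748921e+01,  8.75288515e+01,  2.81675821e-05,
        7.99089541e+01, -7.22268978e+00]), 'dq': array([-0.07979917,  0.0923303 , -0.03244576,  0.06910871,  0.10586914,
       -0.047783  ]), 'joint_torque': array([ 1.00705620e-03, -4.94615149e+01, -3.87371171e+01,  7.01175956e-02,
        5.74684131e-02, -1.69295931e-04]), 'position': array([ 271.48529539, -562.16910662,  185.21258993]), 'orientation': array([-89.98580343,   0.11179998, -64.23318228]), 'contact_force': array([-0.5207051 ,  0.31771503,  0.3354529 ]), 'ft_torque': array([ 0.02525244, -0.01235543,  0.00160612]), 'gripper_width': 1.000864322499645}
side [[454.9, 0.0, 284.7], [0.0, 454.9, 205.9], [0.0, 0.0, 1.0]] [0.04203619 0.         0.         0.         0.        ] [[-0.994, -0.107, 0.0], [-0.079, 0.732, -0.677], [0.073, -0.673, -0.736]] [ 573.6   18.3 1403.7]
top [[423.3, 0.0, 271.6], [0.0, 423.3, 210.1], [0.0, 0.0, 1.0]] [-0.07206429  0.          0.          0.          0.        ] [[-0.029, -0.999, -0.022], [-0.996, 0.031, -0.085], [0.086, 0.02, -0.996]] [ 127.9  553.3 1289.1]
```

View pics/top0.png

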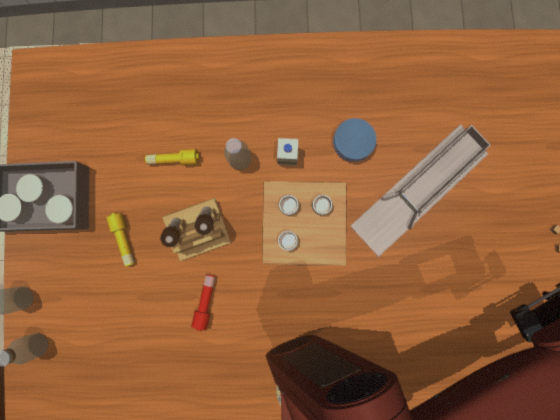

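View pics/side0.png

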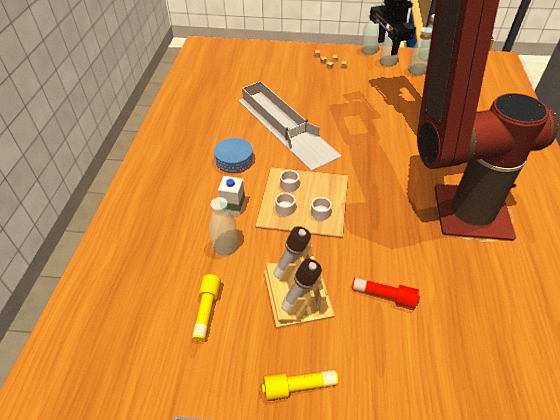

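The board holds three ramekins, at top (289,205), (322,205) and (288,241). The lane mouth is at about (378,230) and the gate at about (405,200). The two black-headed mills are in the rack at (172,236) and (204,224).

Look-alikes:
- Yellow mills lying at (172,158) and (120,240), and a red one at (204,300): wrong colour and lying down.
- White dishes in the grey tray at (30,188), (8,208) and (60,210): not on the board.
- Second bottles at the lower left.

Next I'll measure.

```bash
cat > h.py <<'E'
from rig import manip
import cv2,numpy as np
def ray(n,px,cal=None):
    c=cal or manip.calibration(n)
    u=cv2.undistortPoints(np.float64(px).reshape(-1,1,2),np.array(c["camera_matrix"]),np.array(c["dist_coeffs"])).reshape(-1,2)
    R=np.array(c["R"]);t=np.array(c["t"])
    d=np.c_[u,np.ones(len(u))]@R
    return -R.T@t,d
def atz(n,px,z,cal=None):
    o,d=ray(n,px,cal);s=(z-o[2])/d[:,2];return o+s[:,None]*d
def proj(n,X,cal=None):
    c=cal or manip.calibration(n);r,_=cv2.Rodrigues(np.array(c["R"]))
    return cv2.projectPoints(np.float64(X).reshape(-1,1,3),r,np.float64(c["t"]),np.array(c["camera_matrix"]),np.array(c["dist_coeffs"]))[0].reshape(-1,2)
def tri(p1,p2,n1="top",n2="side"):
    o1,d1=ray(n1,p1);o2,d2=ray(n2,p2);d1=d1[0]/np.linalg.norm(d1[0]);d2=d2[0]/np.linalg.norm(d2[0])
    A=np.c_[d1,-d2];s=np.linalg.lstsq(A,o2-o1,rcond=None)[0]
    a,b=o1+s[0]*d1,o2+s[1]*d2;return (a+b)/2,np.linalg.norm(a-b)
E
python3 - <<'E'
from h import *
np.set_printoptions(precision=1,suppress=True)
Z=dict(board=0,lane=0,rack=0,ramekin1=12,mill1=45,bottle=0,carton=0,plates=0)
for n in("top","side"):
    for th,z in Z.items():
        for r in manip.pinpoint(n,th)[:6]:
            if r["score"]>.3: print(n,th,round(r["score"],2),np.array(r["position"]),atz(n,r["position"],z)[0][:2])
for th,z in(("board",12),("lane",3),("rack",20),("mill1",100),("ramekin1",54),("flap_left",25)):
    for r in manip.trace("top",th)[:5]:
        if r["score"]<.3: continue
        ys,xs=np.nonzero(r["region"]);P=atz("top",np.c_[xs,ys],z)[:,:2].astype(np.float32)
        print(th,round(r["score"],2),len(xs),np.array(r["position"]),cv2.minAreaRect(P))
E
```

```text
top board 0.78 [306.  223.8] [512.3   4.8]
top lane 0.81 [407.4 202.7] [ 569.2 -319. ]
top lane 0.65 [286.2 244.6] [448.8  69.2]
top rack 0.97 [197.3 230.2] [502.2 349.3]
top ramekin1 0.81 [321.9 205.4] [567.8 -46.3]
top ramekin1 0.73 [286.  243.1] [453.4  69.8]
top ramekin1 0.69 [288.8 206.6] [567.2  57.5]
top mill1 0.94 [126.5 267. ] [393.1 562.2]
top mill1 0.89 [146.5 158.2] [730.2 498.3]
top mill1 0.86 [180.4 223.3] [522.9 392.5]
top mill1 0.85 [208.7 274.4] [364.9 307.7]
top mill1 0.67 [205.4 212.2] [554.8 314.5]
top bottle 0.68 [241.6 159.2] [725.5 203.4]
top carton 0.67 [287.2 156.2] [730.4  57.1]
top plates 0.63 [349.6 141.6] [ 771.7 -144.6]
side board 0.73 [305.5 197.3] [511.2  -7. ]
side lane 0.84 [296.2 138.1] [ 567.3 -298.5]
side rack 0.81 [299.7 294.8] [499.2 350.1]
side ramekin1 0.83 [290.  182.6] [565.6 -55.8]
side ramekin1 0.68 [285.7 207.5] [567.9  54.3]
side ramekin1 0.64 [319.4 214.3] [463.3  71.1]
side mill1 0.94 [286.2 306.2] [528.4 413.7]
side mill1 0.83 [196.  336.6] [731.1 516.2]
side mill1 0.77 [351.7 281.6] [367.6 324. ]
side mill1 0.73 [332.5 375.6] [408.4 
[... 976 characters left out ...]
4646453857422), 89.005126953125)
mill1 0.59 649 [118.4 234.3] ((478.9401550292969, 556.8806762695312), (162.7643280029297, 50.653724670410156), 18.93404769897461)
ramekin1 0.8 305 [287.9 204.9] ((567.6730346679688, 59.453514099121094), (57.05618667602539, 57.27626037597656), 61.606224060058594)
ramekin1 0.76 285 [288.9 244.5] ((460.06353759765625, 64.83949279785156), (53.20808410644531, 55.455867767333984), 43.25828170776367)
ramekin1 0.67 303 [321.5 202. ] ((564.4561157226562, -40.147605895996094), (53.52814483642578, 60.46916198730469), 43.079811096191406)
flap_left 0.48 42 [402.5 198.1] ((582.7465209960938, -299.31719970703125), (30.617523193359375, 11.232443809509277), 42.54364013671875)
```

Emit:
{"method": "send_rows", "body": {
  "travel": [
    [0, -30, 0],
    [0, -35, 0],
    [-4, 0, 38],
    [-4, 0, 38],
    [-4, 0, 38],
    [-4, 0, 38],
    [-4, 0, 38],
    [-4, 0, 38],
    [-4, 0, 38],
    [-4, 0, 38],
    [-4, 0, 38],
    [-4, 0, 38],
    [0, 0, 0]
  ],
  "twist": [-0.125, -0.125, 0, 0, 0, 0, 0, 0, 0, 0, 0, 0, 0],
  "gripper": [100, 100, 100, 100, 100, 100, 100, 100, 100, 100, 100, 100, 100],
  "grip_force": 15
}}

```text
time_s: 2.5
position: [543.0, -275.6, 254.6]
orientation: [-89.9, -0.1, -49.6]
contact_force: [0.4, -0.1, -0.3]
gripper_width: 1.002
```

Run:
```python
from h import *
np.set_printoptions(precision=1,suppress=True)
s=manip.observe();print(s["position"],s["orientation"],s["time_s"])
c=manip.calibration("wrist");im=manip.capture("wrist");cv2.imwrite("pics/w1.png",im)
import pickle;pickle.dump(c,open("c1.pkl","wb"))
for r in manip.pinpoint("wrist","lane"): print(r["score"],r["position"],atz("wrist",r["position"],0,c))
r=manip.trace("wrist","lane")[0];ys,xs=np.nonzero(r["region"]);print(cv2.minAreaRect(atz("wrist",np.c_[xs,ys],3,c)[:,:2].astype(np.float32)))
```

```text
[ 543.  -275.6  254.6] [-89.9  -0.1 -49.6] 2.5
0.77 [312.4, 172.3] [[ 567.1 -312.3    0. ]]
((618.579833984375, -372.861572265625), (138.70570373535156, 523.6345825195312), 40.37391662597656)
```

View pics/w1.png

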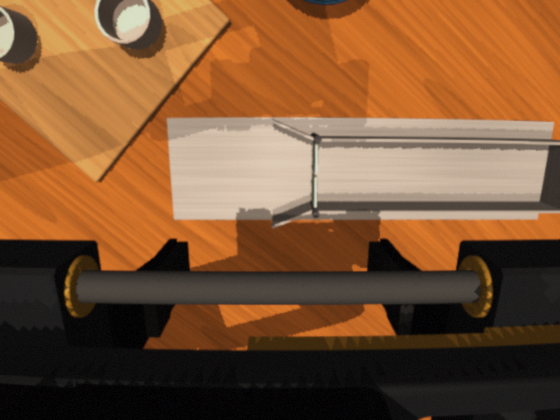

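The wrist view shows the lane floor, with corners at about (167,119), (174,219), (553,122) and (540,219). The gate is at x≈315, rows 137–213, and ramekin B is at (125,18).

Run:
```python
from h import *
import pickle;c=pickle.load(open("c1.pkl","rb"))
np.set_printoptions(precision=1,suppress=True)
P=atz("wrist",[[167,119],[174,219],[553,122],[540,219]],3,c)[:,:2];print(P)
w=P[0]-P[1];print("width",np.linalg.norm(w),np.degrees(np.arctan2(*w[::-1]))-90)
for a,b in((0,2),(1,3)):
    d=P[b]-P[a];print("edge",np.linalg.norm(d),np.degrees(np.arctan2(d[1],d[0])))
for y in(-49.5,):
    u=np.array([np.cos(np.radians(y)),np.sin(np.radians(y))])
    print("origin est",(P[0]+P[1])/2+180*u,"gate48",atz("wrist",[[317,137],[315,213]],48,c)[:,:2],atz("wrist",[[317,137],[315,213]],48,c)[:,:2].mean(0))
```

```text
[[ 501.5 -131.7]
 [ 403.7 -214.5]
 [ 819.1 -504. ]
 [ 723.5 -592.2]]
width 128.19189002704138 -49.72979123190915
edge 489.40501731480515 -49.535163385453274
edge 494.86318593839525 -49.74082902478527
origin est [ 569.5 -310. ] gate48 [[ 603.1 -281. ]
 [ 536.2 -337.9]] [ 569.6 -309.5]
```

Emit:
{"method": "send_rows", "body": {
  "travel": [
    [-32, 10, 17],
    [-32, 10, 17],
    [-32, 10, 17],
    [-32, 10, 17],
    [-32, 10, 17],
    [0, 0, 0]
  ],
  "twist": [0, 0, 0, 0, 0, 0],
  "gripper": [100, 100, 100, 100, 100, 100]
}}

```text
time_s: 3.25
position: [496.5, -107.6, 201.4]
orientation: [-90.2, -0.3, -50.7]
contact_force: [-0.4, -1.2, 0.7]
gripper_width: 0.999
```

```bash
cat > ram.py <<'E'
from h import *
np.set_printoptions(precision=1,suppress=True)
def rams(zb=12):
    s=manip.observe();c=manip.calibration("wrist");im=manip.capture("wrist")
    print(s["time_s"],s["position"],s["orientation"])
    yaw=np.radians(s["orientation"][2]);u=np.array([np.cos(yaw),np.sin(yaw)]);v=np.array([-u[1],u[0]])
    for r in manip.trace("wrist","ramekin1"):
        if r["score"]<.3: continue
        ys,xs=np.nonzero(r["region"])
        (ctr,sz,_)=cv2.minAreaRect(atz("wrist",np.c_[xs,ys],zb+42,c)[:,:2].astype(np.float32))
        q=min((np.array(p["position"]) for p in manip.pinpoint("wrist","ramekin1")),key=lambda p:np.linalg.norm(p-r["position"]),default=None)
        w=atz("wrist",q,zb,c)[0][:2] if q is not None else None
        d=np.array(ctr)-s["position"][:2]
        print(round(r["score"],2),np.array(r["position"]),"rim",np.array(ctr),np.array(sz),"pin",w,"move x,z",d@u,d@v)
    return im
E
python3 - <<'E'
from ram import *
cv2.imwrite("pics/w2.png",rams())
E
```

```text
3.25 [ 496.5 -107.6  201.4] [-90.2  -0.3 -50.7]
0.94 [190.5  20.2] rim [559.6  49.3] [37.4 65.2] pin [572.  -39.2] move x,z -81.5464422088886 148.11001461472551
0.88 [116.   97.4] rim [465.8  63.3] [58.4 72.6] pin [458.7  64.6] move x,z -151.74006013488568 84.33101085387605
0.69 [271.2  77.4] rim [568.2 -40. ] [59.2 59.7] pin [572.  -39.2] move x,z -6.973948059854692 98.30198084204848
```

View pics/w2.png

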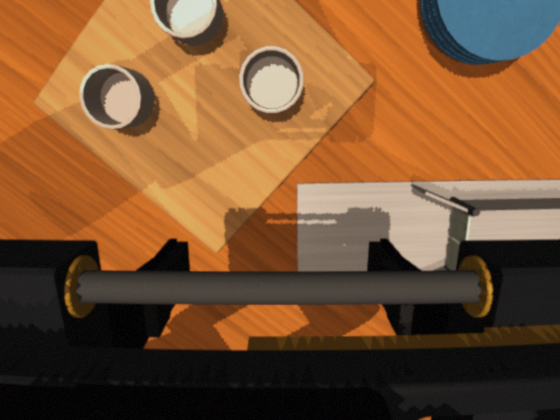

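The image shows B at (271,80), C at (115,97) and A at (187,15) on the board, with nothing else near. B's rim measures 59 mm, which fits. I'll go for B first.

Emit:
{"method": "send_rows", "body": {
  "travel": [
    [-2, 20, 33],
    [-2, 20, 33],
    [-2, 20, 33],
    [0, 30, 0],
    [0, 30, 0],
    [0, 20, 0],
    [0, 0, 0]
  ],
  "twist": [-0.019, 0, 0, 0, 0, 0, 0],
  "gripper": [100, 100, 100, 100, 100, 100, 100]
}}

```text
time_s: 4.2
position: [582.5, -55.1, 63.2]
orientation: [-89.9, -1.2, -50.6]
contact_force: [-0.2, -0.3, 0.4]
gripper_width: 1.001
```

Emit:
{"method": "send_rows", "body": {
  "travel": [
    [-20, 0, -1],
    [0, 0, 0],
    [0, 20, 0],
    [0, 0, 0]
  ],
  "twist": [-0.01, 0, 0, 0],
  "gripper": [100, 100, 100, 100]
}}

```text
time_s: 4.6
position: [573.4, -45.4, 46.8]
orientation: [-89.7, -1.5, -50.3]
contact_force: [-0.9, 0.4, -0.1]
gripper_width: 0.999
```

Emit:
{"method": "send_rows", "body": {
  "travel": [
    [-7, 10, 0],
    [0, 10, 0],
    [0, 9, 0],
    [0, 0, 0]
  ],
  "twist": [-0.012, 0, 0, 0],
  "gripper": [100, 100, 100, 100]
}}

```text
time_s: 5.0
position: [573.1, -42.5, 19.8]
orientation: [-89.5, -1.8, -49.6]
contact_force: [-0.5, 0.6, 0.7]
gripper_width: 0.996
```

Emit:
{"method": "send_rows", "body": {
  "travel": [
    [-3, 1, 0],
    [0, 0, 0],
    [0, 0, 0],
    [0, 0, 0],
    [0, 0, 0],
    [0, 0, 0],
    [0, 0, 0]
  ],
  "twist": [0, 0, 0, 0, 0, 0, 0],
  "gripper": [60, 60, 60, 60, 60, 60, 60],
  "grip_force": 15
}}

```text
time_s: 5.7
position: [572.1, -40.1, 19.7]
orientation: [-89.4, -1.9, -49.6]
contact_force: [-0.4, 1.0, 0.5]
gripper_width: 0.606
```

Run:
```python
from ram import *
cv2.imwrite("pics/w3.png",rams())
```

```text
5.7 [572.1 -40.1  19.7] [-89.4  -1.9 -49.6]
0.74 [276.6 239. ] rim [571.9 -38.6] [67.2 54.5] pin [567.  -41.4] move x,z -1.2855179184309686 0.8520256828553152
0.66 [118.7 126.6] rim [573.9  60.1] [59.1 66.6] pin [570.1  61. ] move x,z -75.20999857977658 66.27525680875036
0.63 [ 26.1 236.3] rim [501.1  65.7] [25.6 39.2] pin [458.5  67.4] move x,z -126.62641985050917 14.462252996912895
```

View pics/w3.png

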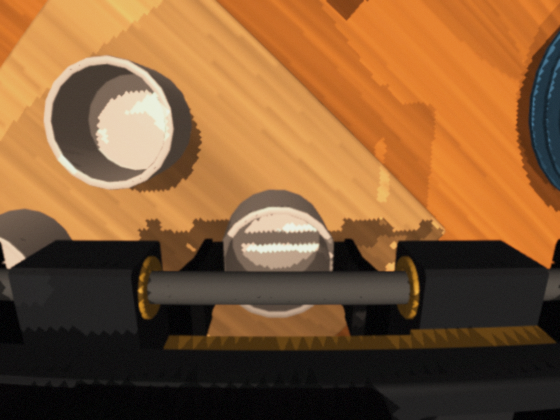

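The wrist picture shows ramekin B between the fingers (222–333, 190–315). I can't tell whether the pads are touching it, so I'll close further.

Emit:
{"method": "send_rows", "body": {
  "travel": [
    [0, 0, 0],
    [0, 0, 0],
    [0, 0, 0],
    [0, 0, 0],
    [0, 0, 0]
  ],
  "twist": [0, 0, 0, 0, 0],
  "gripper": [40, 40, 40, 40, 40]
}}

```text
time_s: 6.45
position: [571.8, -40.1, 19.4]
orientation: [-89.5, -1.9, -49.6]
contact_force: [-0.3, 0.5, -0.1]
gripper_width: 0.404
```

Run:
```python
from ram import *
im=rams();cv2.imwrite("pics/w4.png",im)
s=manip.capture("side");cv2.imwrite("pics/cmp4.png",np.vstack([im[150:,100:460][:270],cv2.resize(s[120:255,200:380],(360,270))]))
```

```text
6.45 [571.8 -40.1  19.4] [-89.5  -1.9 -49.6]
0.94 [277.3 233.1] rim [572.5 -39.3] [67.8 49.6] pin [566.7 -40.7] move x,z -0.11699031651934277 1.048967762830744
0.92 [116.5 125. ] rim [572.3  58.7] [59.  66.5] pin [569.4  60.5] move x,z -74.98027987338509 64.41027192345564
0.7 [ 30.6 244.5] rim [488.7  48.3] [65.1 38.7] pin [459.6  65.9] move x,z -121.19590541329197 -6.030215408466788
```

View pics/cmp4.png

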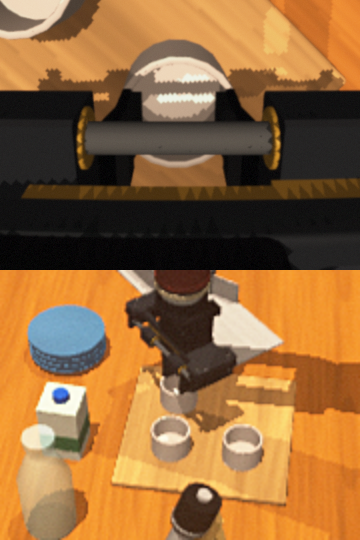

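Run:
```python
from h import *
s=manip.observe();c=manip.calibration("wrist")
print(s["position"],s["gripper_width"],s["contact_force"],-np.array(c["R"]).T@np.array(c["t"]),np.round(c["R"],2).tolist(),np.round(c["camera_matrix"],0).tolist())
yaw=np.radians(s["orientation"][2]);u=np.array([np.cos(yaw),np.sin(yaw),0]);v=np.array([-u[1],u[0],0]);p=s["position"]
im=cv2.imread("pics/w4.png")
for nm,x in(("tcp",p),("x-17",p-17*u),("x+17",p+17*u),("tcp+60up",p+[0,0,60])):print(nm,proj("wrist",x,c))
th=np.linspace(0,6.28,60)
for z,col in((12,(0,0,255)),(54,(0,255,0))):
  X=np.array([[569,-40,z]]+30*np.c_[np.cos(th),np.sin(th),0*th])
  for q in proj("wrist",X,c): cv2.circle(im,tuple(int(a) for a in q),1,col,-1)
for k in(-1,1):
  for q in proj("wrist",[p+k*17.5*u+[0,0,h] for h in range(0,60,3)],c): cv2.circle(im,tuple(int(a) for a in q),1,(255,0,0),-1)
cv2.imwrite("pics/o4.png",cv2.resize(im[150:350,130:430],None,fx=2,fy=2))
```

```text
[571.81472352 -40.07586854  19.43866943] 0.4004072125269144 [ 0.82057892 -0.70337144  0.31566686] [619.56736554  10.09249786 219.26500868] [[0.65, -0.76, 0.03], [-0.74, -0.62, 0.25], [-0.17, -0.19, -0.97]] [[361.0, 0.0, 278.0], [0.0, 361.0, 206.0], [0.0, 0.0, 1.0]]
tcp [[279.39914819 235.10471561]]
x-17 [[250.29062398 235.42897582]]
x+17 [[308.35642931 234.75447255]]
tcp+60up [[284.5415855  281.13579516]]
```

View pics/o4.png

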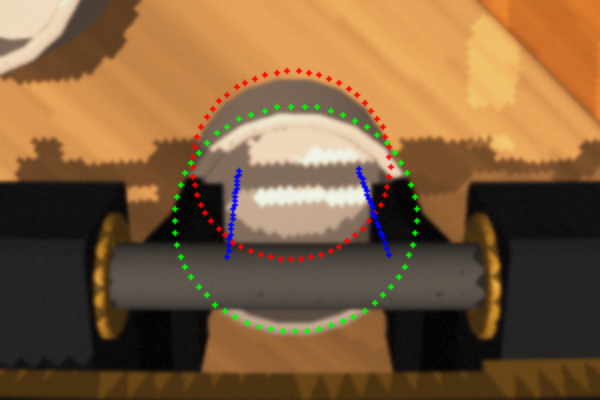

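Run:
```python
from h import *
s=manip.observe();p=s["position"];im=manip.capture("side")
yaw=np.radians(s["orientation"][2]);u=np.array([np.cos(yaw),np.sin(yaw),0])
th=np.linspace(0,6.28,40);S=6;x0,y0=250,135
b=cv2.resize(im[y0:y0+90,x0:x0+90],None,fx=S,fy=S,interpolation=cv2.INTER_CUBIC)
def dr(X,col):
  for q in proj("side",X): cv2.circle(b,tuple(int((a-o)*S) for a,o in zip(q,(x0,y0))),2,col,-1)
for z,col in((12,(0,0,255)),(54,(0,255,0))): dr(np.array([[569,-40,z]]+30*np.c_[np.cos(th),np.sin(th),0*th]),col)
for k in(-1,1): dr([p+k*17.5*u+[0,0,h] for h in range(0,70,4)],(255,0,0))
cv2.imwrite("pics/s4.png",b)
```

```text
(no output)
```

View pics/s4.png

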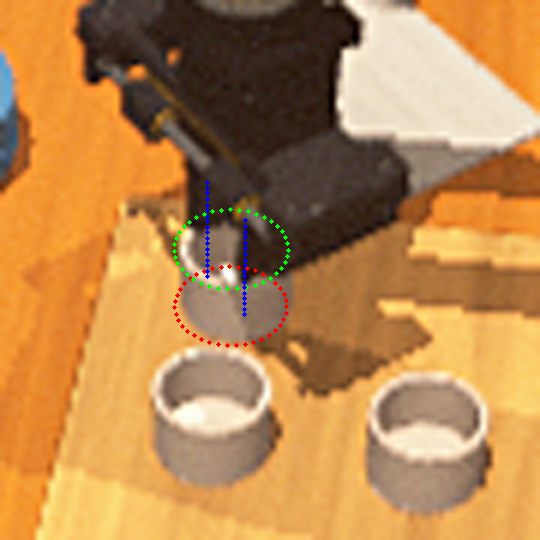

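The overlays disagree with the reported TCP. The visible fingertips look about 35–40 mm higher than the reported z, and the jaws closed freely above the rim. I'll open them and feel downward in small steps.

Emit:
{"method": "send_rows", "body": {
  "travel": [
    [0, 0, 0],
    [0, 0, 0],
    [0, 0, 0],
    [0, 0, 0],
    [0, 0, 0],
    [0, 0, 0],
    [0, 5, 0],
    [0, 0, 0]
  ],
  "twist": [0, 0, 0, 0, 0, 0, 0, 0],
  "gripper": [100, 100, 100, 100, 100, 100, 100, 100]
}}

```text
time_s: 7.6
position: [572.0, -40.2, 14.1]
orientation: [-89.5, -1.9, -49.6]
contact_force: [0.5, -0.7, -0.3]
gripper_width: 0.976
```

Emit:
{"method": "send_rows", "body": {
  "travel": [
    [0, 3, 0],
    [0, 0, 0]
  ],
  "twist": [0, 0],
  "gripper": [100, 100]
}}

```text
time_s: 7.8
position: [571.9, -40.2, 10.6]
orientation: [-89.5, -1.8, -49.6]
contact_force: [-0.7, 0.2, -0.0]
gripper_width: 1.0
```

Emit:
{"method": "send_rows", "body": {
  "travel": [
    [0, 3, 0],
    [0, 0, 0]
  ],
  "twist": [0, 0],
  "gripper": [100, 100]
}}

```text
time_s: 8.0
position: [571.9, -40.3, 7.2]
orientation: [-89.5, -1.8, -49.6]
contact_force: [0.7, 0.5, -0.1]
gripper_width: 1.002
```

The reported TCP is already below the board surface with no contact, so the tool length in the readout is off. I'll keep going down carefully.

Emit:
{"method": "send_rows", "body": {
  "travel": [
    [-2, 5, 0],
    [0, 5, 0],
    [0, 0, 0]
  ],
  "twist": [0, 0, 0],
  "gripper": [100, 100, 100]
}}

```text
time_s: 8.3
position: [570.8, -38.8, -3.8]
orientation: [-89.5, -1.8, -49.6]
contact_force: [-0.2, 0.4, 0.6]
gripper_width: 1.007
```

Emit:
{"method": "send_rows", "body": {
  "travel": [
    [0, 5, 0],
    [0, 5, 0],
    [0, 0, 0]
  ],
  "twist": [0, 0, 0],
  "gripper": [100, 100, 100]
}}

```text
time_s: 8.6
position: [570.9, -38.9, -14.9]
orientation: [-89.5, -1.8, -49.6]
contact_force: [-0.4, 0.6, 0.1]
gripper_width: 0.998
```

Emit:
{"method": "send_rows", "body": {
  "travel": [
    [0, 3, 0],
    [0, 0, 0]
  ],
  "twist": [0, 0],
  "gripper": [100, 100]
}}

```text
time_s: 8.8
position: [570.9, -39.0, -18.4]
orientation: [-89.5, -1.8, -49.6]
contact_force: [0.1, 0.2, 0.1]
gripper_width: 1.002
```

Emit:
{"method": "send_rows", "body": {
  "travel": [
    [0, 2, 0],
    [0, 0, 0]
  ],
  "twist": [0, 0],
  "gripper": [100, 100]
}}

```text
time_s: 9.0
position: [571.2, -39.1, -20.4]
orientation: [-89.5, -1.8, -49.6]
contact_force: [-0.6, 0.5, -0.5]
gripper_width: 0.997
```

Emit:
{"method": "send_rows", "body": {
  "travel": [
    [0, 2, 0],
    [0, 0, 0]
  ],
  "twist": [0, 0],
  "gripper": [100, 100]
}}

```text
time_s: 9.2
position: [571.8, -39.2, -22.0]
orientation: [-89.5, -1.9, -49.6]
contact_force: [0.9, 0.3, -0.4]
gripper_width: 0.999
```

Emit:
{"method": "send_rows", "body": {
  "travel": [
    [0, 2, 0],
    [0, 0, 0]
  ],
  "twist": [0, 0],
  "gripper": [100, 100]
}}

```text
time_s: 9.4
position: [572.3, -39.3, -21.8]
orientation: [-89.5, -1.9, -49.6]
contact_force: [-0.2, 0.9, -0.2]
gripper_width: 1.0
```

Emit:
{"method": "send_rows", "body": {
  "travel": [
    [0, 0, 0],
    [0, 0, 0],
    [0, 0, 0],
    [0, 0, 0],
    [0, 0, 0],
    [0, 0, 0]
  ],
  "twist": [0, 0, 0, 0, 0, 0],
  "gripper": [50, 50, 50, 50, 50, 50]
}}

```text
time_s: 10.0
position: [572.1, -39.3, -22.2]
orientation: [-89.5, -1.9, -49.6]
contact_force: [-0.3, -0.2, 1.6]
gripper_width: 0.694
```

Run:
```python
from h import *
s=manip.observe();print(np.round(s["joint_positions"],2),s["contact_force"],np.round(s["joint_torque"],1),s["ft_torque"])
```

```text
[-11.32  18.23 105.22  -0.89  54.77  38.78] [-0.30679368 -0.22099924  1.59124837] [  0.  -46.3 -31.2   0.   -0.3   0. ] [ 0.03726769  0.07261526 -0.01541797]
```

Emit:
{"method": "send_rows", "body": {
  "travel": [
    [0, -10, 0],
    [0, -10, 0],
    [0, -10, 0],
    [0, 0, 0]
  ],
  "twist": [0, 0, 0, 0],
  "gripper": [50, 50, 50, 50]
}}

```text
time_s: 10.4
position: [570.8, -38.5, 9.9]
orientation: [-89.5, -1.8, -49.6]
contact_force: [0.7, -0.6, -2.0]
gripper_width: 0.695
```

Emit:
{"method": "send_rows", "body": {
  "travel": [
    [16, 0, -29],
    [16, 0, -29],
    [16, 0, -29],
    [16, 0, -29],
    [16, 0, -29],
    [16, 0, -29],
    [0, 0, 0]
  ],
  "twist": [0, 0, 0, 0, 0, 0, 0],
  "gripper": [50, 50, 50, 50, 50, 50, 50]
}}

```text
time_s: 11.1
position: [500.7, -230.5, 14.7]
orientation: [-89.3, -2.2, -49.3]
contact_force: [-0.7, 0.7, -0.8]
gripper_width: 0.689
```

Emit:
{"method": "send_rows", "body": {
  "travel": [
    [0, 12, 0],
    [0, 12, 0],
    [0, 12, 0],
    [0, 0, 0]
  ],
  "twist": [0.005, 0, 0, 0],
  "gripper": [50, 50, 50, 50]
}}

```text
time_s: 11.5
position: [502.0, -229.4, -24.8]
orientation: [-89.3, -2.1, -49.7]
contact_force: [-1.1, 0.7, -1.5]
gripper_width: 0.695
```

Emit:
{"method": "send_rows", "body": {
  "travel": [
    [0, 4, 0],
    [0, 0, 0]
  ],
  "twist": [0, 0],
  "gripper": [50, 50]
}}

```text
time_s: 11.7
position: [501.8, -227.6, -30.5]
orientation: [-89.3, -2.0, -49.5]
contact_force: [0.2, 0.6, -2.0]
gripper_width: 0.692
```

Emit:
{"method": "send_rows", "body": {
  "travel": [
    [20, -2, -2],
    [20, 0, 0],
    [20, 0, 0],
    [0, 0, 0]
  ],
  "twist": [0, 0, 0, 0],
  "gripper": [50, 50, 50, 50]
}}

```text
time_s: 12.1
position: [541.0, -274.0, -26.1]
orientation: [-89.3, -2.0, -49.4]
contact_force: [0.6, -0.9, -1.0]
gripper_width: 0.694
```

Emit:
{"method": "send_rows", "body": {
  "travel": [
    [15, 2, -1],
    [15, 1, -0.5],
    [15, 1, 0],
    [0, 0, 0]
  ],
  "twist": [0.003, 0, 0, 0],
  "gripper": [50, 50, 50, 50]
}}

```text
time_s: 12.5
position: [566.9, -305.6, -29.9]
orientation: [-89.4, -1.6, -49.4]
contact_force: [-1.6, -8.4, 0.9]
gripper_width: 0.692
```

Emit:
{"method": "send_rows", "body": {
  "travel": [
    [15, 1, 0],
    [15, 0.5, 0],
    [15, 0.5, 0],
    [0, 0, 0]
  ],
  "twist": [0, 0, 0, 0],
  "gripper": [50, 50, 50, 50]
}}

```text
time_s: 12.9
position: [589.5, -328.8, -31.7]
orientation: [-89.4, -0.3, -49.3]
contact_force: [0.9, -2.2, -1.8]
gripper_width: 0.686
```

Emit:
{"method": "send_rows", "body": {
  "travel": [
    [15, -1, -2],
    [15, 0, -1],
    [15, 0, 0],
    [0, 0, 0]
  ],
  "twist": [0.003, 0, 0, 0],
  "gripper": [50, 50, 50, 50]
}}

```text
time_s: 13.3
position: [613.5, -359.0, -31.5]
orientation: [-89.5, 0.1, -49.3]
contact_force: [2.7, -8.1, 0.7]
gripper_width: 0.682
```

Emit:
{"method": "send_rows", "body": {
  "travel": [
    [10, 0, 0],
    [0, 0, 0]
  ],
  "twist": [0, 0],
  "gripper": [50, 50]
}}

```text
time_s: 13.5
position: [618.9, -365.2, -31.6]
orientation: [-89.5, 0.1, -49.3]
contact_force: [-0.1, 0.2, -1.4]
gripper_width: 0.683
```

Emit:
{"method": "send_rows", "body": {
  "travel": [
    [0, 0, 0],
    [0, 0, 0],
    [0, 0, 0],
    [0, 0, 0],
    [0, -15, 0],
    [0, -20, 0],
    [0, -20, 0],
    [0, -25, 0],
    [0, -25, 0],
    [0, -25, 0],
    [0, 0, 0]
  ],
  "twist": [0, 0, 0, 0, 0, 0, 0, 0, 0, 0, 0],
  "gripper": [90, 90, 90, 90, 90, 90, 90, 90, 90, 90, 90]
}}

```text
time_s: 14.6
position: [617.1, -363.0, 109.6]
orientation: [-89.5, 0.1, -49.2]
contact_force: [0.2, -1.0, 1.0]
gripper_width: 0.901
```

Emit:
{"method": "send_rows", "body": {
  "travel": [
    [-30, -5, 15],
    [-30, -5, 15],
    [-30, -5, 15],
    [-30, -5, 15],
    [-30, -5, 15],
    [-30, 0, 15],
    [0, 0, 0]
  ],
  "twist": [0, 0, 0, 0, 0, 0, 0],
  "gripper": [100, 100, 100, 100, 100, 100, 100]
}}

```text
time_s: 15.3
position: [564.4, -162.4, 136.7]
orientation: [-89.5, 0.0, -49.4]
contact_force: [-0.0, 0.2, -0.8]
gripper_width: 1.004
```

Run:
```python
from ram import *
im=rams();cv2.imwrite("pics/w5.png",im)
```

```text
15.3 [ 564.4 -162.4  136.7] [-89.5   0.  -49.4]
0.96 [ 18.5 117.3] rim [483.2  38.3] [55.4 37.3] pin [459.7  68.7] move x,z -205.2483635938046 68.96174002454663
0.76 [72.9 28.1] rim [563.8  45.4] [39.5 78. ] pin [569.7  59. ] move x,z -158.2139363078459 134.70833228976738
0.71 [449.2 265.7] rim [ 616.3 -309.5] [11.2 15.4] pin [ 612.7 -361.6] move x,z 145.52603334054118 -56.25904057192357
```

View pics/w5.png

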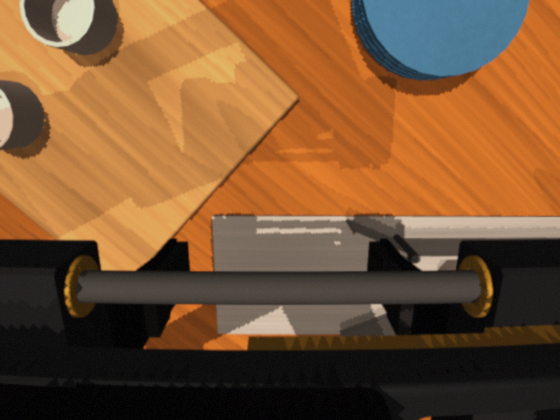

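Ramekin B is in the lane, with the pin at lane x ≈ 67. A is at (60,15) and C at the left edge (5,118), both still on the board. A is next.

Emit:
{"method": "send_rows", "body": {
  "travel": [
    [-27, 0, 25],
    [-27, 10, 25],
    [-27, 15, 25],
    [-27, 15, 25],
    [-27, 15, 25],
    [-27, 15, 24],
    [0, 0, 0]
  ],
  "twist": [0, 0, 0, 0, 0, 0, 0],
  "gripper": [100, 100, 100, 100, 100, 100, 100]
}}

```text
time_s: 16.25
position: [580.6, 49.0, 64.6]
orientation: [-89.5, -0.3, -50.6]
contact_force: [-0.2, 1.0, -1.5]
gripper_width: 0.999
```

Run:
```python
from ram import *
im=rams();cv2.imwrite("pics/w6.png",im)
```

```text
16.25 [580.6  49.   64.6] [-89.5  -0.3 -50.6]
0.83 [177.7 332.5] rim [481.5  55.5] [50.  25.9] pin [458.7  66.5] move x,z -67.91606080127008 -72.44757661411415
0.64 [254.5 225.8] rim [573.2  62. ] [59.9 62.7] pin [569.4  59.4] move x,z -14.724653175666887 2.5616768278652664
```

Emit:
{"method": "send_rows", "body": {
  "travel": [
    [-7, 0, 0.5],
    [-7, 0, 0.5],
    [0, 0, 0],
    [0, 10, 0],
    [0, 0, 0]
  ],
  "twist": [-0.018, 0, 0, 0, 0],
  "gripper": [100, 100, 100, 100, 100]
}}

```text
time_s: 16.95
position: [576.5, 52.5, 59.6]
orientation: [-89.2, -0.8, -50.0]
contact_force: [0.1, 0.1, -0.3]
gripper_width: 1.0
```

Emit:
{"method": "send_rows", "body": {
  "travel": [
    [-10, 0, 1.5],
    [0, 0, 0],
    [0, 15, 0],
    [0, 15, 0],
    [0, 15, 0],
    [0, 15, 0],
    [0, 0, 0]
  ],
  "twist": [-0.006, 0, 0, 0, 0, 0, 0],
  "gripper": [100, 100, 100, 100, 100, 100, 100]
}}

```text
time_s: 17.65
position: [570.4, 61.9, -7.5]
orientation: [-89.3, -0.7, -49.6]
contact_force: [0.0, 0.6, -0.1]
gripper_width: 0.998
```

Emit:
{"method": "send_rows", "body": {
  "travel": [
    [0, 9, 0],
    [0, 0, 0],
    [0, 0, 0],
    [0, 0, 0],
    [0, 0, 0],
    [0, 0, 0]
  ],
  "twist": [0, 0, 0, 0, 0, 0],
  "gripper": [100, 100, 50, 50, 50, 50]
}}

```text
time_s: 18.25
position: [571.4, 61.8, -16.9]
orientation: [-89.2, -0.8, -49.6]
contact_force: [0.2, -0.4, -0.6]
gripper_width: 0.72
```

Emit:
{"method": "send_rows", "body": {
  "travel": [
    [0, -12, 0],
    [0, -12, 0],
    [0, -12, 0],
    [0, 0, 0]
  ],
  "twist": [0, 0, 0, 0],
  "gripper": [50, 50, 50, 50]
}}

```text
time_s: 18.65
position: [571.4, 61.9, 23.5]
orientation: [-89.2, -0.8, -49.6]
contact_force: [-0.2, 0.2, -0.8]
gripper_width: 0.692
```

Emit:
{"method": "send_rows", "body": {
  "travel": [
    [22, 0, -30],
    [22, 0, -30],
    [22, 0, -30],
    [22, 0, -30],
    [22, 0, -30],
    [22, 0, -30],
    [22, 0, -30],
    [20, 0, -30],
    [0, 0, 0]
  ],
  "twist": [0, 0, 0, 0, 0, 0, 0, 0, 0],
  "gripper": [50, 50, 50, 50, 50, 50, 50, 50, 50]
}}

```text
time_s: 19.55
position: [502.5, -236.3, 27.3]
orientation: [-88.9, -1.3, -49.3]
contact_force: [0.2, 0.3, -1.3]
gripper_width: 0.69
```

Emit:
{"method": "send_rows", "body": {
  "travel": [
    [-6, 5, 3],
    [0, 14, 0],
    [0, 14, 0],
    [0, 14, 0],
    [0, 0, 0]
  ],
  "twist": [0.005, 0, 0, 0, 0],
  "gripper": [50, 50, 50, 50, 50]
}}

```text
time_s: 20.05
position: [502.1, -226.0, -24.4]
orientation: [-88.8, -1.2, -49.5]
contact_force: [0.5, 0.9, -1.6]
gripper_width: 0.697
```

Emit:
{"method": "send_rows", "body": {
  "travel": [
    [20, -1, -2],
    [20, 0, -1],
    [20, 0, 0],
    [0, 0, 0]
  ],
  "twist": [0.002, 0, 0, 0],
  "gripper": [50, 50, 50, 50]
}}

```text
time_s: 20.45
position: [536.4, -266.5, -24.6]
orientation: [-88.9, -0.3, -49.4]
contact_force: [-0.1, 0.5, -0.9]
gripper_width: 0.693
```

Emit:
{"method": "send_rows", "body": {
  "travel": [
    [15, 1, 0],
    [15, 1, 0],
    [15, 1, 0],
    [0, 0, 0]
  ],
  "twist": [0, 0, 0, 0],
  "gripper": [50, 50, 50, 50]
}}

```text
time_s: 20.85
position: [558.5, -287.4, -26.2]
orientation: [-89.0, 1.4, -49.1]
contact_force: [1.9, 0.5, 0.5]
gripper_width: 0.69
```

Emit:
{"method": "send_rows", "body": {
  "travel": [
    [15, 0, 0],
    [15, 0, 0],
    [15, 0, 0],
    [0, 0, 0]
  ],
  "twist": [0, 0, 0, 0],
  "gripper": [50, 50, 50, 50]
}}

```text
time_s: 21.25
position: [578.6, -307.4, -27.0]
orientation: [-89.3, 3.2, -48.8]
contact_force: [1.0, -4.3, 1.1]
gripper_width: 0.693
```

Emit:
{"method": "send_rows", "body": {
  "travel": [
    [6, -3, -5],
    [0, 0, 0]
  ],
  "twist": [0.014, 0],
  "gripper": [50, 50]
}}

```text
time_s: 21.45
position: [577.3, -313.4, -25.8]
orientation: [-89.4, 3.5, -49.5]
contact_force: [0.2, -1.4, -0.1]
gripper_width: 0.695
```

Emit:
{"method": "send_rows", "body": {
  "travel": [
    [10, 0, -3],
    [0, 0, 0],
    [10, 0, -1],
    [0, 0, 0]
  ],
  "twist": [0, 0, 0, 0],
  "gripper": [50, 50, 50, 50]
}}

```text
time_s: 21.85
position: [585.1, -325.3, -26.5]
orientation: [-89.3, 4.2, -49.5]
contact_force: [1.1, -0.8, -0.4]
gripper_width: 0.696
```

Emit:
{"method": "send_rows", "body": {
  "travel": [
    [0, -5, 0],
    [0, 0, 0],
    [15, 0, -1],
    [15, 0, 0],
    [15, 0, 0],
    [0, 0, 0]
  ],
  "twist": [0, 0, 0, 0, 0, 0],
  "gripper": [50, 50, 50, 50, 50, 50]
}}

```text
time_s: 22.45
position: [612.4, -354.7, -22.7]
orientation: [-89.2, 4.8, -49.3]
contact_force: [-1.2, -5.2, -3.4]
gripper_width: 0.696
```

Emit:
{"method": "send_rows", "body": {
  "travel": [
    [12, 0, -2],
    [12, 0, -1],
    [0, 2, 0],
    [0, 0, 0]
  ],
  "twist": [0.004, 0, 0, 0],
  "gripper": [50, 50, 50, 50]
}}

```text
time_s: 22.85
position: [627.0, -365.0, -24.0]
orientation: [-88.8, 5.4, -49.3]
contact_force: [-0.1, -0.5, -1.9]
gripper_width: 0.7
```

Emit:
{"method": "send_rows", "body": {
  "travel": [
    [0, 0, 0],
    [0, 0, 0],
    [0, 0, 0],
    [0, 0, 0],
    [0, -15, 0],
    [0, -20, 0],
    [0, -20, 0],
    [0, -25, 0],
    [0, -25, 0],
    [0, -15, 0],
    [0, 0, 0]
  ],
  "twist": [0, 0, 0, 0, 0, 0, 0, 0, 0, 0, 0],
  "gripper": [90, 90, 90, 90, 90, 90, 90, 90, 90, 90, 90]
}}

```text
time_s: 23.95
position: [631.7, -379.3, 105.7]
orientation: [-88.8, 5.0, -49.5]
contact_force: [0.1, -0.3, 0.1]
gripper_width: 0.898
```

Emit:
{"method": "send_rows", "body": {
  "travel": [
    [-30, 0, 10],
    [-30, 0, 10],
    [-30, 0, 10],
    [-30, 0, 10],
    [-30, 0, 10],
    [-30, 0, 10],
    [-30, 0, 10],
    [0, 0, 0]
  ],
  "twist": [0, 0, 0, 0, 0, 0, 0, 0],
  "gripper": [100, 100, 100, 100, 100, 100, 100, 100]
}}

```text
time_s: 24.75
position: [541.2, -169.1, 117.1]
orientation: [-89.1, 5.4, -49.8]
contact_force: [0.3, 0.7, -0.2]
gripper_width: 1.004
```

Emit:
{"method": "send_rows", "body": {
  "travel": [
    [-30, 0, 10],
    [0, 0, 0],
    [-30, 0, 10],
    [0, 0, 0],
    [-30, 0, 10],
    [0, 0, 0],
    [-30, 0, 10],
    [0, 0, 0],
    [-30, 0, 10],
    [0, 0, 0]
  ],
  "twist": [0, 0, 0, 0, 0, 0, 0, 0, 0, 0],
  "gripper": [100, 100, 100, 100, 100, 100, 100, 100, 100, 100]
}}

```text
time_s: 25.75
position: [484.5, -29.1, 127.1]
orientation: [-89.4, 5.2, -50.2]
contact_force: [0.0, -0.4, -0.5]
gripper_width: 0.999
```

Run:
```python
from ram import *
im=rams();cv2.imwrite("pics/w7.png",im);t=manip.capture("top");cv2.imwrite("pics/t7.png",t)
b=np.hstack([cv2.resize(im,(400,300)),cv2.resize(t[100:280,230:510],(400,257),interpolation=cv2.INTER_CUBIC)[:300] if 0 else cv2.resize(t[90:270,250:490],(400,300),interpolation=cv2.INTER_CUBIC)])
cv2.imwrite("pics/b7.png",b)
```

```text
25.75 [484.5 -29.1 127.1] [-89.4   5.2 -50.2]
0.7 [140.2 177.2] rim [423.1  78.6] [57.3 74.1] pin [415.3  78.5] move x,z -122.00183365212919 21.907280136478306
```

View pics/b7.png

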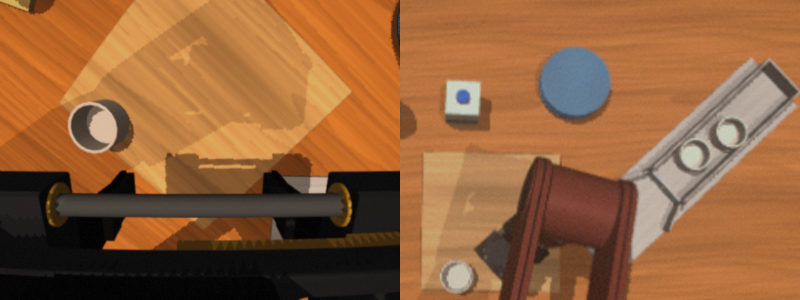

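C has been knocked and is now at about (417,78), still on the board. A and B are both beyond the shut gate. I'll adjust for C's new position.

Emit:
{"method": "send_rows", "body": {
  "travel": [
    [-24, 10, 4],
    [-24, 10, 4],
    [-24, 10, 4],
    [-22, 10, 3],
    [-22, 10, 3],
    [0, 0, 0]
  ],
  "twist": [-0.01, 0, 0, 0, 0, 0],
  "gripper": [100, 100, 100, 100, 100, 100]
}}

```text
time_s: 26.55
position: [424.8, 68.5, 86.1]
orientation: [-89.4, 4.9, -50.2]
contact_force: [0.2, -0.5, 0.0]
gripper_width: 0.999
```

Run:
```python
from ram import *
rams();print(manip.observe()["joint_positions"])
```

```text
26.55 [424.8  68.5  86.1] [-89.4   4.9 -50.2]
0.79 [265.7 213.4] rim [419.4  81.2] [59.1 64.4] pin [414.6  80. ] move x,z -13.126870944507218 4.015569081651446
[ -5.   -6.9 119.    4.1  70.7  43.8]
```

Emit:
{"method": "send_rows", "body": {
  "travel": [
    [-9, 0, 2],
    [0, 0, 0],
    [0, 17, 0],
    [0, 17, 0],
    [0, 17, 0],
    [0, 17, 0],
    [0, 0, 0]
  ],
  "twist": [-0.01, 0, 0, 0, 0, 0, 0],
  "gripper": [100, 100, 100, 100, 100, 100, 100]
}}

```text
time_s: 27.4
position: [427.3, 76.6, 22.8]
orientation: [-88.8, 4.2, -49.8]
contact_force: [-1.9, -0.3, -0.6]
gripper_width: 1.001
```

Emit:
{"method": "send_rows", "body": {
  "travel": [
    [-10, 0, -5],
    [0, 0, 0]
  ],
  "twist": [0, 0],
  "gripper": [100, 100]
}}

```text
time_s: 27.6
position: [417.1, 80.9, 24.5]
orientation: [-88.8, 4.2, -49.9]
contact_force: [-0.0, 0.1, -0.1]
gripper_width: 0.998
```

Emit:
{"method": "send_rows", "body": {
  "travel": [
    [0, 13, 0],
    [0, 13, 0],
    [0, 0, 0]
  ],
  "twist": [0, 0, 0],
  "gripper": [100, 100, 100]
}}

```text
time_s: 27.9
position: [418.8, 82.7, -0.5]
orientation: [-88.5, 3.9, -49.8]
contact_force: [0.2, -0.2, 0.1]
gripper_width: 1.0
```

Emit:
{"method": "send_rows", "body": {
  "travel": [
    [-2, 8, -3],
    [0, 8, 0],
    [0, 0, 0],
    [0, 0, 0],
    [0, 0, 0],
    [0, 0, 0],
    [0, 0, 0],
    [0, 0, 0]
  ],
  "twist": [0, 0, 0, 0, 0, 0, 0, 0],
  "gripper": [100, 100, 100, 50, 50, 50, 50, 50]
}}

```text
time_s: 28.7
position: [415.6, 83.5, -16.4]
orientation: [-88.5, 3.9, -49.8]
contact_force: [-1.8, 0.3, 1.0]
gripper_width: 0.684
```

Emit:
{"method": "send_rows", "body": {
  "travel": [
    [0, -12, 0],
    [0, -12, 0],
    [0, -12, 0],
    [0, 0, 0]
  ],
  "twist": [0, 0, 0, 0],
  "gripper": [50, 50, 50, 50]
}}

```text
time_s: 29.1
position: [416.9, 80.6, 23.1]
orientation: [-88.4, 3.8, -49.8]
contact_force: [0.9, -0.5, -1.2]
gripper_width: 0.683
```

Emit:
{"method": "send_rows", "body": {
  "travel": [
    [26, -2, -12],
    [26, -2, -12],
    [26, -2, -12],
    [26, -2, -12],
    [26, -2, -12],
    [26, -2, -12],
    [26, -2, -12],
    [26, -2, -12],
    [26, -2, -12],
    [26, -2, -12],
    [20, -2, -12],
    [0, 0, 0]
  ],
  "twist": [0, 0, 0, 0, 0, 0, 0, 0, 0, 0, 0, 0],
  "gripper": [50, 50, 50, 50, 50, 50, 50, 50, 50, 50, 50, 50]
}}

```text
time_s: 30.3
position: [501.6, -232.3, 26.3]
orientation: [-88.2, 3.4, -49.7]
contact_force: [-0.2, -0.0, -1.4]
gripper_width: 0.682
```

Emit:
{"method": "send_rows", "body": {
  "travel": [
    [0, 15, 1],
    [0, 15, 0],
    [0, 15, 0],
    [0, 0, 0]
  ],
  "twist": [0, 0, 0, 0],
  "gripper": [50, 50, 50, 50]
}}

```text
time_s: 30.7
position: [499.7, -225.0, -23.7]
orientation: [-88.2, 3.6, -49.7]
contact_force: [-0.7, -0.4, -1.3]
gripper_width: 0.684
```

Emit:
{"method": "send_rows", "body": {
  "travel": [
    [20, -3, -2],
    [20, -1, -1],
    [20, -1, 0],
    [0, 0, 0]
  ],
  "twist": [0, 0, 0, 0],
  "gripper": [50, 50, 50, 50]
}}

```text
time_s: 31.1
position: [533.7, -266.2, -25.5]
orientation: [-88.3, 4.3, -49.3]
contact_force: [-1.5, 0.2, -0.5]
gripper_width: 0.688
```

Emit:
{"method": "send_rows", "body": {
  "travel": [
    [15, -1, 0],
    [15, -1, 0],
    [15, -1, 0],
    [0, 0, 0]
  ],
  "twist": [0, 0, 0, 0],
  "gripper": [50, 50, 50, 50]
}}

```text
time_s: 31.5
position: [557.4, -288.9, -25.3]
orientation: [-88.4, 5.6, -49.0]
contact_force: [3.6, 0.5, 1.3]
gripper_width: 0.693
```

Emit:
{"method": "send_rows", "body": {
  "travel": [
    [0, -4, -4],
    [0, 0, 0],
    [12, -2, -1],
    [12, -1, -1],
    [12, -1, -1],
    [0, 0, 0]
  ],
  "twist": [0.01, 0, 0, 0, 0, 0],
  "gripper": [50, 50, 50, 50, 50, 50]
}}

```text
time_s: 32.1
position: [572.4, -313.0, -25.1]
orientation: [-88.4, 6.3, -49.3]
contact_force: [1.4, -3.8, 3.3]
gripper_width: 0.69
```

Emit:
{"method": "send_rows", "body": {
  "travel": [
    [0, -4, 0],
    [0, 0, 0],
    [12, -2, 0],
    [12, -2, -1],
    [12, -2, -1],
    [12, -2, 0],
    [0, 0, 0]
  ],
  "twist": [0, 0, 0, 0, 0, 0, 0],
  "gripper": [50, 50, 50, 50, 50, 50, 50]
}}

```text
time_s: 32.8
position: [598.5, -345.5, -21.1]
orientation: [-88.5, 7.0, -49.2]
contact_force: [4.2, -5.3, -2.4]
gripper_width: 0.691
```

Emit:
{"method": "send_rows", "body": {
  "travel": [
    [12, -1, 0],
    [12, -1, 0],
    [12, -1, 0],
    [0, 0, 0]
  ],
  "twist": [0, 0, 0, 0],
  "gripper": [50, 50, 50, 50]
}}

```text
time_s: 33.2
position: [616.6, -369.2, -20.8]
orientation: [-88.8, 7.7, -49.1]
contact_force: [0.0, 0.1, -1.0]
gripper_width: 0.689
```

Emit:
{"method": "send_rows", "body": {
  "travel": [
    [0, 3, 0],
    [0, 0, 0],
    [0, 0, 0],
    [0, 0, 0],
    [0, 0, 0],
    [-1, -12, 0],
    [-2, -15, 0],
    [-2, -15, 0],
    [-2, -20, 0],
    [0, -25, 0],
    [0, -25, 0],
    [0, -15, 0],
    [0, 0, 0]
  ],
  "twist": [0, 0, 0, 0, 0, 0, 0, 0, 0, 0, 0, 0, 0],
  "gripper": [50, 50, 97, 97, 97, 97, 97, 97, 97, 97, 97, 97, 97]
}}

```text
time_s: 34.5
position: [620.9, -376.5, 116.6]
orientation: [-88.7, 7.6, -49.0]
contact_force: [0.2, -0.5, 0.1]
gripper_width: 0.97
```

Emit:
{"method": "send_rows", "body": {
  "travel": [
    [-30, -2, 10],
    [-30, -2, 10],
    [-30, -2, 10],
    [-30, -2, 10],
    [-30, -2, 10],
    [-30, -2, 10],
    [-30, -2, 10],
    [-30, -2, 10],
    [0, 0, 0]
  ],
  "twist": [0, 0, 0, 0, 0, 0, 0, 0, 0],
  "gripper": [100, 100, 100, 100, 100, 100, 100, 100, 100]
}}

```text
time_s: 35.4
position: [519.3, -136.6, 158.8]
orientation: [-88.8, 8.1, -49.2]
contact_force: [0.1, -0.0, -0.3]
gripper_width: 0.999
```

Run:
```python
from ram import *
s=manip.observe();print(s["position"],s["orientation"],s["joint_positions"])
t=manip.capture("top")
for q in manip.trace("top","ramekin1"):
  if q["score"]>.3:
    w=atz("top",q["position"],30)[0][:2]-[569.5,-310];print(round(q["score"],2),q["position"],"lane x,y",w@[.648,-.762],w@[.762,.648])
for q in manip.trace("top","mill1"):
  print("mill",round(q["score"],2),q["position"])
b=np.vstack([cv2.resize(t[110:260,340:500],(480,450),interpolation=cv2.INTER_CUBIC)])
cv2.imwrite("pics/b8.png",b)
```

```text
[ 519.3 -136.6  158.8] [-88.8   8.1 -49.2] [-26.2   7.6  96.6   4.3  82.8  22.3]
0.74 [175.8, 228.5] lane x,y -588.9922752105074 420.1883559850681
0.6 [461.0, 157.3] lane x,y 223.89842221140287 -12.971244767228924
0.58 [442.8, 164.5] lane x,y 164.41215872743376 9.484513388048029
mill 0.9 [203.3, 225.8]
mill 0.84 [201.8, 307.5]
mill 0.77 [120.4, 235.8]
mill 0.65 [175.7, 234.4]
mill 0.61 [177.5, 156.0]
```

View pics/b8.png

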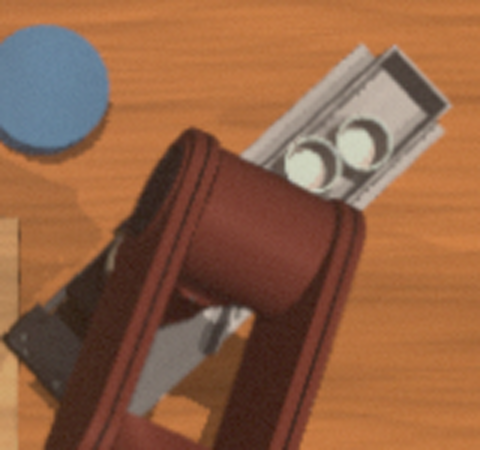

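Emit:
{"method": "send_rows", "body": {
  "travel": [
    [22, 25, 10],
    [22, 25, 10],
    [22, 25, 10],
    [0, 25, 0],
    [0, 25, 0],
    [0, 0, 0]
  ],
  "twist": [0, 0, 0, 0, 0, 0],
  "gripper": [0, 0, 0, 0, 0, 0]
}}

```text
time_s: 36.15
position: [581.1, -165.0, 18.3]
orientation: [-88.9, 7.8, -49.8]
contact_force: [-0.5, 0.8, 0.1]
gripper_width: 0.534
```

Emit:
{"method": "send_rows", "body": {
  "travel": [
    [0, 15, 0],
    [0, 15, 0],
    [0, 12, 0],
    [0, 0, 0]
  ],
  "twist": [0, 0, 0, 0],
  "gripper": [0, 0, 0, 0]
}}

```text
time_s: 36.55
position: [579.1, -162.7, -25.2]
orientation: [-88.9, 7.7, -49.9]
contact_force: [-0.8, 0.2, 0.2]
gripper_width: 0.169
```

Emit:
{"method": "send_rows", "body": {
  "travel": [
    [-8, 1, 6],
    [-8, 1, 6],
    [-8, 1, 6],
    [0, 0, 0]
  ],
  "twist": [0, 0, 0, 0],
  "gripper": [0, 0, 0, 0]
}}

```text
time_s: 36.95
position: [578.9, -130.1, -22.2]
orientation: [-88.8, 7.5, -49.9]
contact_force: [0.3, 0.3, -0.0]
gripper_width: 0.003
```

Emit:
{"method": "send_rows", "body": {
  "travel": [
    [-8, 1, 6],
    [-8, 1, 6],
    [0, 0, 0]
  ],
  "twist": [0, 0, 0],
  "gripper": [0, 0, 0]
}}

```text
time_s: 37.25
position: [578.7, -107.8, -20.5]
orientation: [-88.7, 7.4, -49.8]
contact_force: [-0.6, 0.0, 0.2]
gripper_width: 0.006
```

Emit:
{"method": "send_rows", "body": {
  "travel": [
    [11, 0, -10],
    [11, 0, -10],
    [11, 0, -9],
    [0, 8, 0],
    [0, 0, 0]
  ],
  "twist": [0, 0, 0, 0, 0],
  "gripper": [0, 0, 0, 0, 0]
}}

```text
time_s: 37.75
position: [577.2, -156.6, -34.2]
orientation: [-88.7, 7.3, -49.9]
contact_force: [0.8, 0.5, 0.1]
gripper_width: 0.006
```

Emit:
{"method": "send_rows", "body": {
  "travel": [
    [-8, 2, 6],
    [-8, 1, 6],
    [-8, 1, 6],
    [0, 0, 0]
  ],
  "twist": [0, 0, 0, 0],
  "gripper": [0, 0, 0, 0]
}}

```text
time_s: 38.15
position: [576.4, -129.0, -34.4]
orientation: [-88.9, 6.8, -49.9]
contact_force: [-0.3, -9.0, -0.6]
gripper_width: 0.008
```

Contact with the board edge (9 N), and the tilt is coming down. I'll keep pressing.

Emit:
{"method": "send_rows", "body": {
  "travel": [
    [-8, 1, 6],
    [-8, 1, 6],
    [-8, 1, 6],
    [0, 0, 0]
  ],
  "twist": [0, 0, 0, 0],
  "gripper": [0, 0, 0, 0]
}}

```text
time_s: 38.55
position: [576.8, -132.8, -33.7]
orientation: [-90.6, 3.8, -49.6]
contact_force: [-0.0, 2.2, 0.4]
gripper_width: 0.007
```

Emit:
{"method": "send_rows", "body": {
  "travel": [
    [-10, 1, 8],
    [-10, 1, 8],
    [-10, 1, 8],
    [-10, 1, 8]
  ],
  "twist": [0, 0, 0, 0],
  "gripper": [0, 0, 0, 0]
}}

```text
time_s: 38.95
position: [577.8, -133.3, -32.5]
orientation: [-93.3, -0.2, -49.1]
contact_force: [-3.6, -50.1, -6.6]
gripper_width: 0.007
```

Emit:
{"method": "send_rows", "body": {
  "travel": [
    [4, 0, -3],
    [0, -20, 0],
    [0, -20, 0],
    [0, -20, 0],
    [28, 0, -4],
    [28, 0, -4],
    [28, 0, -4],
    [28, 0, -4],
    [28, 0, -4],
    [28, 0, -4],
    [28, 0, -4],
    [28, 0, -4],
    [0, 0, 0]
  ],
  "twist": [0, 0, 0, 0, 0, 0, 0, 0, 0, 0, 0, 0, 0],
  "gripper": [0, 0, 0, 0, 0, 0, 0, 0, 0, 0, 0, 0, 0]
}}

```text
time_s: 40.25
position: [703.6, -313.0, 25.9]
orientation: [-93.4, 0.6, -48.4]
contact_force: [-0.8, 0.6, -0.1]
gripper_width: 0.001
```

Emit:
{"method": "send_rows", "body": {
  "travel": [
    [0, 13, 0],
    [0, 13, 0],
    [0, 12, 0],
    [0, 0, -12],
    [0, 0, -12],
    [0, 0, -10],
    [0, 0, 0]
  ],
  "twist": [0.012, 0, 0, 0, 0, 0, 0],
  "gripper": [0, 0, 0, 0, 0, 0, 0]
}}

```text
time_s: 40.95
position: [670.3, -330.0, -16.6]
orientation: [-93.5, 1.0, -48.9]
contact_force: [-0.2, -0.8, 0.1]
gripper_width: 0.004
```

Emit:
{"method": "send_rows", "body": {
  "travel": [
    [0, 0, -6],
    [0, 0, -6],
    [0, 0, -6],
    [0, 0, 0]
  ],
  "twist": [0, 0, 0, 0],
  "gripper": [0, 0, 0, 0]
}}

```text
time_s: 41.35
position: [662.9, -337.7, -14.0]
orientation: [-92.6, 0.7, -48.9]
contact_force: [-1.2, -0.1, 0.6]
gripper_width: 0.003
```

Emit:
{"method": "send_rows", "body": {
  "travel": [
    [0, 0, -8],
    [0, 0, -8],
    [0, 0, -8],
    [0, 0, 0]
  ],
  "twist": [0, 0, 0, 0],
  "gripper": [0, 0, 0, 0]
}}

```text
time_s: 41.75
position: [664.6, -336.4, -13.1]
orientation: [-90.3, 0.1, -48.7]
contact_force: [-0.4, -0.5, 0.5]
gripper_width: 0.008
```

Emit:
{"method": "send_rows", "body": {
  "travel": [
    [0, 0, 6],
    [0, -20, 4],
    [0, -40, 0],
    [0, -40, 0],
    [0, -40, 0],
    [0, -40, 0],
    [0, -40, 0],
    [0, -30, 0],
    [0, 0, 0]
  ],
  "twist": [0, 0, 0, 0, 0, 0, 0, 0, 0],
  "gripper": [0, 0, 0, 0, 0, 0, 0, 0, 0]
}}

```text
time_s: 42.65
position: [669.3, -333.7, 247.0]
orientation: [-91.0, 0.3, -48.9]
contact_force: [-0.2, -0.5, 1.2]
gripper_width: 0.005
```

Emit:
{"method": "send_rows", "body": {
  "travel": [
    [-36, 0, 13],
    [-36, 0, 13],
    [-36, 0, 13],
    [-36, 0, 13],
    [-36, 0, 13],
    [-36, 0, 13],
    [-36, 0, 13],
    [-36, 0, 13],
    [-36, 0, 13],
    [-36, 0, 13],
    [-36, 0, 13],
    [-36, 0, 13],
    [-36, 0, 13],
    [-36, 0, 13],
    [-36, 0, 13],
    [-36, 0, 13],
    [-36, 0, 13],
    [0, 0, 0]
  ],
  "twist": [0, 0, 0, 0, 0, 0, 0, 0, 0, 0, 0, 0, 0, 0, 0, 0, 0, 0],
  "gripper": [100, 100, 100, 100, 100, 100, 100, 100, 100, 100, 100, 100, 100, 100, 100, 100, 100, 100]
}}

```text
time_s: 44.45
position: [419.2, 282.9, 228.9]
orientation: [-92.4, 0.4, -50.1]
contact_force: [-0.1, -0.7, -0.3]
gripper_width: 0.999
```

Emit:
{"method": "send_rows", "body": {
  "travel": [
    [0, 0, 0],
    [0, 0, 0],
    [0, 0, 0],
    [0, 0, 0],
    [0, 0, 0]
  ],
  "twist": [0.1, 0.1, 0.1, 0.1, 0],
  "gripper": [100, 100, 100, 100, 100]
}}

```text
time_s: 44.95
position: [418.4, 278.2, 225.0]
orientation: [-92.7, -1.0, -73.8]
contact_force: [0.8, 0.9, 0.3]
gripper_width: 0.997
```

Run:
```python
from ram import *
s=manip.observe();print(s["position"],s["orientation"],s["joint_positions"])
t=manip.capture("top")
for q in manip.trace("top","ramekin1"):
  if q["score"]>.3:
    w=atz("top",q["position"],30)[0][:2]-[569.5,-310];print(round(q["score"],2),q["position"],"lane x,y",w@[.648,-.762],w@[.762,.648])
c=manip.calibration("wrist");w=manip.capture("wrist");import pickle;pickle.dump(c,open("c9.pkl","wb"));cv2.imwrite("pics/w9.png",w);cv2.imwrite("pics/t9.png",t)
for th in("rack","mill1"):
  for q in manip.trace("wrist",th):
    if q["score"]>.3:
      ys,xs=np.nonzero(q["region"]);print(th,round(q["score"],2),q["position"],cv2.minAreaRect(atz("wrist",np.c_[xs,ys],20,c)[:,:2].astype(np.float32)))
b=np.hstack([cv2.resize(w,(440,330)),cv2.resize(t[110:260,340:500],(352,330),interpolation=cv2.INTER_CUBIC)])
cv2.imwrite("pics/b9.png",b)
```

```text
[418.4 278.2 225. ] [-92.7  -1.  -73.8] [ 25.   -3.1 100.1  -0.5  85.8  98.9]
0.92 [427.8, 187.8] lane x,y 77.73770116024326 -11.566498911258208
0.65 [440.0, 166.3] lane x,y 153.7767317584359 11.341890701084012
0.57 [461.2, 156.8] lane x,y 225.503908856934 -12.261536148867236
rack 0.9 [220.1, 78.4] ((499.78741455078125, 355.3751220703125), (143.5860137939453, 184.67381286621094), 15.886382102966309)
mill1 0.96 [14.6, 65.4] ((455.0334167480469, 581.498291015625), (118.4498519897461, 41.71055603027344), 14.804226875305176)
mill1 0.74 [284.9, 63.3] ((522.7301635742188, 298.4825134277344), (96.59317779541016, 92.67176055908203), 66.79312896728516)
mill1 0.69 [210.5, 240.7] ((271.7417907714844, 329.1593933105469), (36.890281677246094, 192.734130859375), 80.45832061767578)
mill1 0.64 [137.3, 65.5] ((482.1933288574219, 439.7746276855469), (88.34326934814453, 135.84359741210938), 46.7680549621582)
```

View pics/b9.png

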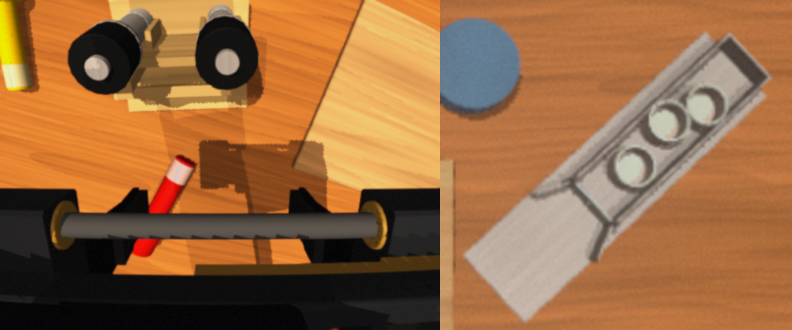

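Run:
```python
from h import *
import pickle;c=pickle.load(open("c9.pkl","rb"));np.set_printoptions(precision=1,suppress=True)
w=cv2.imread("pics/w9.png");hsv=cv2.cvtColor(w,cv2.COLOR_BGR2HSV)
S=[]
for x,y in((122,86),(290,79)):
    m=np.zeros(w.shape[:2],np.uint8);r=w[y-25:y+26,x-28:x+29].min(2);m[y-25:y+26,x-28:x+29]=(r>110)
    n,l,st,ce=cv2.connectedComponentsWithStats(m);i=l[y,x] or 1;print(ce[i],st[i]);S.append(ce[i])
for z in(190,201,212):
    P=atz("wrist",S,z,c);d=P[0]-P[1];print(z,P[:,:2],"sep",np.linalg.norm(d[:2]),np.degrees(np.arctan2(d[1],d[0]))-90)
print("board corner-ish", [ (r["position"]) for r in manip.pinpoint("wrist","board")])
```

```text
[122.2  86.7] [108  71  30  31 676]
[288.8  79.1] [275  64  29  31 708]
190 [[471.8 394.7]
 [504.  297.2]] sep 102.72246825085949 18.300406398127933
201 [[472.8 390.4]
 [503.5 297.6]] sep 97.82711430407832 18.300406398127905
212 [[473.8 386.2]
 [503.  297.9]] sep 92.93176035729718 18.30040639812792
board corner-ish [[506.9, 150.2]]
```

All three ramekins are beyond the gate, at lane x ≈ 78, 154 and 226, and the gate shows shut, so step 1 is done. The stud tops are at wrist px (122,87) and (289,79). At z ≈ 196 they are 100 mm apart with rack yaw 18°, which fits the description. I'll take the right-hand mill first.

Emit:
{"method": "send_rows", "body": {
  "travel": [
    [0, 0, 0],
    [2, 0, 24],
    [2, 0, 24],
    [2, 0, 24],
    [2, 0, 24],
    [0, 0, 0]
  ],
  "twist": [-0.037, 0, 0, 0, 0, 0],
  "gripper": [100, 100, 100, 100, 100, 100],
  "grip_force": 20
}}

```text
time_s: 45.85
position: [515.0, 303.2, 221.6]
orientation: [-92.6, -0.8, -71.0]
contact_force: [-0.8, -0.4, -0.1]
gripper_width: 1.004
```

```bash
cat > stud.py <<'E'
from h import *
np.set_printoptions(precision=1,suppress=True)
def stud(X,fn,z=196):
    s=manip.observe();c=manip.calibration("wrist");w=manip.capture("wrist");cv2.imwrite(fn,w)
    print(s["time_s"],s["position"],s["orientation"])
    p=proj("wrist",X,c)[0];x,y=[int(round(a)) for a in p];x0,y0=max(x-60,0),max(y-60,0)
    r=(w[y0:y+60,x0:x+60].min(2)>110).astype(np.uint8)
    n,l,st,ce=cv2.connectedComponentsWithStats(r)
    for i in range(1,n):
        if st[i,4]>300 and st[i,2]<90:
            q=ce[i]+[x0,y0];W=atz("wrist",q,z,c)[0];print("exp",p,"blob",q,st[i,2:],W)
E
python3 -c "
from stud import *
stud([503.7,297.4,196],'pics/w10.png')"
```

```text
45.85 [515.  303.2 221.6] [-92.6  -0.8 -71. ]
```

View pics/w10.png

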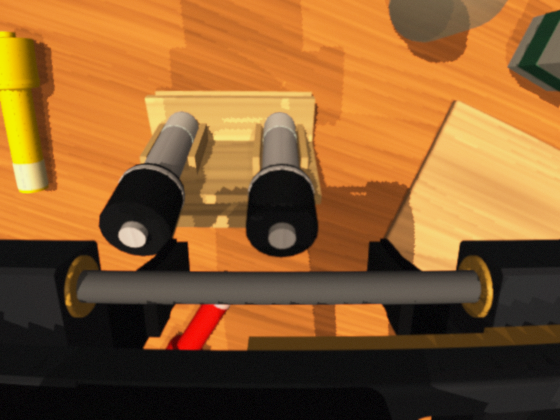

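The right stud is at (282,236), almost on the jaw centre line (x≈279). The left stud is at (132,234).

Run:
```python
from stud import *
c=manip.calibration("wrist");P=atz("wrist",[[282,236],[132,234]],196,c);print(P,np.linalg.norm(P[0]-P[1]))
s=manip.observe();R=cv2.Rodrigues(np.zeros(3))[0]
from scipy.spatial.transform import Rotation as Ro
R=Ro.from_euler("xyz",s["orientation"],degrees=True).as_matrix();print(R)
xr=np.array([np.cos(np.radians(18)),np.sin(np.radians(18)),0])
g=P[0]+8.9*xr+[0,0,-24.4]; T=g+53*R[:,1]; print("grasp",g,"TCP target",T,"tool move",R.T@(T-s["position"]))
```

```text
[[503.5 297.5 196. ]
 [472.8 392.4 196. ]] 99.78649277282511
[[ 0.3 -0.   0.9]
 [-0.9 -0.   0.3]
 [ 0.  -1.  -0. ]]
grasp [512.  300.2 171.6] TCP target [509.9 298.7 118.7] tool move [  1.5 103.2  -0.3]
```

Emit:
{"method": "send_rows", "body": {
  "travel": [
    [1, 17, 0],
    [0, 17, 0],
    [0, 17, 0],
    [0, 0, 0]
  ],
  "twist": [0.01, 0, 0, 0],
  "gripper": [100, 100, 100, 100]
}}

```text
time_s: 46.3
position: [509.8, 300.5, 170.4]
orientation: [-92.6, -0.8, -71.4]
contact_force: [-0.4, 0.1, 0.1]
gripper_width: 0.996
```

Emit:
{"method": "send_rows", "body": {
  "travel": [
    [0, 13, 0],
    [0, 13, 0],
    [0, 13, 0],
    [0, 0, 0]
  ],
  "twist": [0, 0, 0, 0],
  "gripper": [100, 100, 100, 100]
}}

```text
time_s: 46.7
position: [507.7, 299.8, 130.7]
orientation: [-92.5, -0.8, -71.3]
contact_force: [1.0, -1.1, -0.4]
gripper_width: 1.0
```

Emit:
{"method": "send_rows", "body": {
  "travel": [
    [1.5, 12, 2.5],
    [0, 0, 0],
    [0, 0, 0],
    [0, 0, 0],
    [0, 0, 0],
    [0, 0, 0],
    [0, 0, 0]
  ],
  "twist": [0.008, 0, 0, 0, 0, 0, 0],
  "gripper": [100, 100, 50, 50, 50, 50, 50],
  "grip_force": 20
}}

```text
time_s: 47.4
position: [511.7, 299.2, 119.1]
orientation: [-92.3, -0.8, -71.9]
contact_force: [0.5, 0.4, 0.1]
gripper_width: 0.629
```

Emit:
{"method": "send_rows", "body": {
  "travel": [
    [0, 0, 0],
    [0, 0, 0],
    [0, -9, -3.8],
    [0, -9, -3.8],
    [0, -14, -5.8],
    [0, -14, -5.8],
    [0, 0, 0]
  ],
  "twist": [0, 0, 0, 0, 0, 0, 0],
  "gripper": [50, 50, 50, 50, 50, 50, 50]
}}

```text
time_s: 48.1
position: [494.1, 294.2, 169.4]
orientation: [-92.3, -0.8, -71.9]
contact_force: [0.3, 0.5, -1.7]
gripper_width: 0.568
```

Emit:
{"method": "send_rows", "body": {
  "travel": [
    [0, -18, -7.7],
    [0, -18, -7.7],
    [0, -18, -7.7],
    [0, -18, -7.7],
    [0, -18, 0],
    [0, 0, 0]
  ],
  "twist": [0, 0, 0, 0, 0, 0],
  "gripper": [50, 50, 50, 50, 50, 50]
}}

```text
time_s: 48.7
position: [464.2, 285.8, 264.3]
orientation: [-92.4, -0.8, -71.8]
contact_force: [0.7, -0.7, -1.5]
gripper_width: 0.57
```

Emit:
{"method": "send_rows", "body": {
  "travel": [
    [15, 0, -4],
    [30, 0, -6.4],
    [30, 0, -6.4],
    [30, 0, -6.4],
    [30, 0, -6.4],
    [30, 0, -6.4],
    [30, 0, -6.4],
    [30, 0, -6.4],
    [30, 0, -6.4],
    [30, 0, -6.4],
    [30, 0, -6.4],
    [10, 0, -3],
    [0, 0, 0],
    [0, 0, 0]
  ],
  "twist": [0, 0, 0, 0, 0, 0, 0, 0, 0, 0, 0, 0, 0, 0],
  "gripper": [50, 50, 50, 50, 50, 50, 50, 50, 50, 50, 50, 50, 50, 50]
}}

```text
time_s: 50.1
position: [486.3, -66.0, 253.3]
orientation: [-94.0, -0.4, -71.9]
contact_force: [-0.0, 1.1, -2.0]
gripper_width: 0.568
```

Run:
```python
from stud import *
s=manip.observe();print(s["position"],s["orientation"],s["contact_force"],s["gripper_width"])
im=manip.capture("side")
p=s["position"]+[0,0,0];q=proj("side",[p])[0];print(q)
x0,y0=int(q[0])-90,int(q[1])-90
cv2.imwrite("pics/s11.png",cv2.resize(im[y0:y0+180,x0:x0+180],(600,600),interpolation=cv2.INTER_CUBIC))
for r in manip.pinpoint("side","mill1"): print("pin",round(r["score"],2),r["position"])
for r in manip.trace("side","mill1"): print("tr",round(r["score"],2),r["position"],r["region"].sum())
```

```text
[486.3 -66.  253.3] [-94.   -0.4 -71.9] [-0.   1.1 -2. ] 0.5684524699625021
[318.8 121.6]
pin 0.94 [335.3, 373.7]
pin 0.89 [287.8, 306.7]
pin 0.87 [197.8, 338.3]
pin 0.77 [303.5, 146.6]
pin 0.73 [350.1, 283.6]
tr 0.85 [301.5, 281.7] 980
tr 0.84 [390.9, 289.8] 947
tr 0.79 [293.6, 380.5] 1425
tr 0.71 [203.6, 303.7] 1001
tr 0.64 [309.1, 128.7] 502
```

View pics/s11.png

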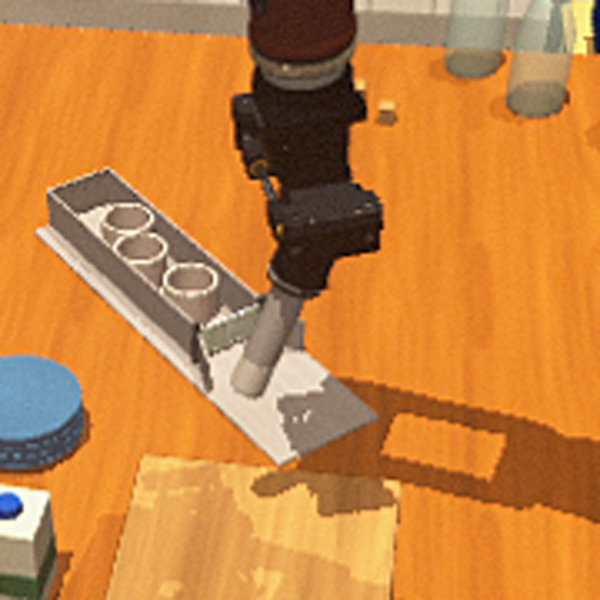

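The mill is held at about 20°, its foot at crop (250,385), and it hangs clear of everything. Now I'll lower it towards the board.

Emit:
{"method": "send_rows", "body": {
  "travel": [
    [0, 20, 1.5],
    [0, 25, 1.7],
    [0, 25, 1.7],
    [0, 25, 1.7],
    [0, 20, 1.5],
    [0, 10, 1],
    [0, 0, 0],
    [0, 0, 0]
  ],
  "twist": [0, 0, 0, 0, 0, 0, 0, 0],
  "gripper": [50, 50, 50, 50, 50, 50, 50, 50]
}}

```text
time_s: 51.05
position: [490.6, -58.1, 127.7]
orientation: [-93.6, -0.6, -71.0]
contact_force: [-0.0, -0.2, -2.9]
gripper_width: 0.571
```

```bash
cat > tilt.py <<'E'
from h import *
from scipy.spatial.transform import Rotation as Ro
np.set_printoptions(precision=2,suppress=True)
def masks():
    s=manip.observe();p=np.array(s["position"]);R=Ro.from_euler("xyz",s["orientation"],degrees=True).as_matrix()
    g=p-53*R[:,1]
    print("t",s["time_s"],"tcp",p,s["orientation"],"F",s["contact_force"],"w",round(s["gripper_width"],3),"grasp",g)
    yaw=np.radians(s["orientation"][2]+90);v=np.array([np.cos(yaw),np.sin(yaw),0])
    for cam in("side","top"):
        manip.capture(cam);c=proj(cam,[g-[0,0,60]])[0]
        best=None
        for q in manip.pinpoint(cam,"mill1"):
            if best is None or np.linalg.norm(q["position"]-c)<np.linalg.norm(best-c): best=np.array(q["position"])
        print(cam,"pin foot",best,"expected foot px for tilt 0/5/10/15/20:",*[proj(cam,[g+145*(np.sin(np.radians(a))*v-np.cos(np.radians(a))*np.array([0,0,1]))])[0] for a in(0,5,10,15,20)])
E
python3 -c "
from tilt import *
masks()"
```

```text
t 51.05 tcp [490.57 -58.13 127.74] [-93.6   -0.57 -71.04] F [-0.04 -0.17 -2.86] w 0.571 grasp [493.54 -56.55 180.63]
side pin foot [297.4 176.7] expected foot px for tilt 0/5/10/15/20: [312.59 178.85] [308.76 179.33] [304.96 179.57] [301.21 179.55] [297.54 179.27]
top pin foot [208.4 275.9] expected foot px for tilt 0/5/10/15/20: [326.93 228.68] [325.46 224.81] [324.03 220.96] [322.66 217.13] [321.36 213.36]
```

Emit:
{"method": "send_rows", "body": {
  "travel": [
    [0, 10, 0.7],
    [0, 8, 0.6],
    [0, 0, 0],
    [0, 0, 0]
  ],
  "twist": [0, 0, 0, 0],
  "gripper": [50, 50, 50, 50],
  "grip_force": 9
}}

```text
time_s: 51.65
position: [492.3, -59.4, 110.1]
orientation: [-93.4, -0.7, -71.1]
contact_force: [-0.1, 0.6, -2.9]
gripper_width: 0.567
```

```bash
python3 -c "
from tilt import *
masks()"
```

```text
t 51.65 tcp [492.28 -59.39 110.06] [-93.4   -0.71 -71.12] F [-0.11  0.59 -2.94] w 0.567 grasp [495.05 -57.76 162.96]
side pin foot [298.5 184.8] expected foot px for tilt 0/5/10/15/20: [311.89 182.51] [308.1  182.99] [304.34 183.23] [300.62 183.22] [296.99 182.95]
top pin foot [209.4 276.8] expected foot px for tilt 0/5/10/15/20: [326.69 228.42] [325.24 224.6 ] [323.84 220.8 ] [322.49 217.02] [321.21 213.3 ]
```

Emit:
{"method": "send_rows", "body": {
  "travel": [
    [0, 0, 0],
    [0, 0, 0],
    [0, 0, 0],
    [0, 0, 0]
  ],
  "twist": [0, 0, 0, 0],
  "gripper": [50, 50, 50, 50],
  "grip_force": 5
}}

```text
time_s: 52.25
position: [493.1, -59.5, 111.2]
orientation: [-93.3, -0.8, -71.1]
contact_force: [-0.3, 0.4, -3.1]
gripper_width: 0.568
```

```bash
python3 -c "
from tilt import *
masks()"
```

```text
t 52.25 tcp [493.06 -59.53 111.15] [-93.31  -0.77 -71.12] F [-0.3   0.44 -3.11] w 0.568 grasp [495.72 -57.87 164.06]
side pin foot [297.4 182.1] expected foot px for tilt 0/5/10/15/20: [311.7  182.23] [307.91 182.71] [304.14 182.95] [300.42 182.93] [296.78 182.66]
top pin foot [208.8 278.2] expected foot px for tilt 0/5/10/15/20: [326.75 228.19] [325.3  224.37] [323.9  220.56] [322.55 216.78] [321.27 213.05]
```

Emit:
{"method": "send_rows", "body": {
  "travel": [
    [0, 5, 0.3],
    [0, 0, 0],
    [0, 4, 0.2],
    [0, 0, 0]
  ],
  "twist": [0, 0, 0, 0],
  "gripper": [50, 50, 50, 50],
  "grip_force": 7
}}

```text
time_s: 52.85
position: [493.2, -59.7, 101.6]
orientation: [-93.3, -0.8, -71.1]
contact_force: [-0.4, 0.1, -1.5]
gripper_width: 0.576
```

Emit:
{"method": "send_rows", "body": {
  "travel": [
    [0, 3, 0.2],
    [0, 0, 0]
  ],
  "twist": [0, 0],
  "gripper": [50, 50]
}}

```text
time_s: 53.05
position: [494.4, -60.1, 100.4]
orientation: [-93.2, -0.9, -71.1]
contact_force: [0.1, 0.9, -1.9]
gripper_width: 0.576
```

Emit:
{"method": "send_rows", "body": {
  "travel": [
    [0, -0.6, 6],
    [0, -0.6, 6],
    [0, -0.6, 6],
    [0, 0, 0]
  ],
  "twist": [0, 0, 0, 0],
  "gripper": [50, 50, 50, 50]
}}

```text
time_s: 53.45
position: [514.4, -53.9, 103.1]
orientation: [-93.0, -0.9, -71.1]
contact_force: [-0.7, -0.3, 1.3]
gripper_width: 0.565
```

```bash
python3 -c "
from tilt import *
masks()"
```

```text
t 53.45 tcp [514.43 -53.88 103.08] [-93.03  -0.94 -71.12] F [-0.7  -0.26  1.28] w 0.565 grasp [516.8  -52.15 156.  ]
side pin foot [299.  184.2] expected foot px for tilt 0/5/10/15/20: [304.95 184.76] [301.15 185.24] [297.38 185.48] [293.66 185.47] [290.   185.21]
top pin foot [287.8 153.6] expected foot px for tilt 0/5/10/15/20: [324.38 221.61] [322.94 217.82] [321.55 214.04] [320.21 210.28] [318.93 206.56]
```

Emit:
{"method": "send_rows", "body": {
  "travel": [
    [0, -0.6, 5],
    [0, -0.6, 5],
    [0, -0.5, 5],
    [0, 0, 0]
  ],
  "twist": [0, 0, 0, 0],
  "gripper": [50, 50, 50, 50]
}}

```text
time_s: 54.05
position: [528.4, -48.9, 103.4]
orientation: [-93.1, -0.9, -71.2]
contact_force: [-0.7, 0.6, 3.7]
gripper_width: 0.574
```

```bash
python3 -c "
from tilt import *
masks()"
```

```text
t 54.05 tcp [528.37 -48.86 103.44] [-93.1   -0.9  -71.17] F [-0.69  0.58  3.65] w 0.574 grasp [530.82 -47.15 156.35]
side pin foot [296.9 184.6] expected foot px for tilt 0/5/10/15/20: [300.49 185.44] [296.68 185.92] [292.89 186.16] [289.15 186.15] [285.48 185.89]
top pin foot [211.2 275.2] expected foot px for tilt 0/5/10/15/20: [322.62 217.18] [321.18 213.39] [319.79 209.61] [318.45 205.84] [317.17 202.12]
```

Emit:
{"method": "send_rows", "body": {
  "travel": [
    [0, -0.5, 5],
    [0, -0.4, 4],
    [0, 0, 0]
  ],
  "twist": [0, 0, 0],
  "gripper": [50, 50, 50]
}}

```text
time_s: 54.55
position: [536.2, -46.0, 103.2]
orientation: [-93.2, -0.9, -71.2]
contact_force: [-0.7, 0.3, 1.6]
gripper_width: 0.565
```

```bash
python3 -c "
from tilt import *
masks()
im=manip.capture('side');cv2.imwrite('pics/s12.png',im)"
```

```text
t 54.55 tcp [536.17 -46.   103.19] [-93.19  -0.87 -71.2 ] F [-0.69  0.33  1.64] w 0.565 grasp [538.69 -44.29 156.11]
side pin foot [294.3 186.2] expected foot px for tilt 0/5/10/15/20: [297.97 185.93] [294.16 186.41] [290.36 186.65] [286.61 186.64] [282.92 186.38]
top pin foot [207.4 272.9] expected foot px for tilt 0/5/10/15/20: [321.6 214.7] [320.17 210.92] [318.78 207.13] [317.44 203.37] [316.16 199.64]
```

Emit:
{"method": "send_rows", "body": {
  "travel": [
    [0, 0.5, 4],
    [0, 2, 0],
    [0, 0, 0]
  ],
  "twist": [0, 0, 0],
  "gripper": [50, 50, 50],
  "grip_force": 6
}}

```text
time_s: 55.1
position: [541.6, -45.2, 102.4]
orientation: [-93.0, -1.0, -71.2]
contact_force: [-0.5, 0.6, -2.9]
gripper_width: 0.572
```

```bash
cat >> tilt.py <<'E'
def axis(cam="side",near=None):
    manip.capture(cam)
    for q in sorted(manip.trace(cam,"mill1"),key=lambda q:np.linalg.norm(q["position"]-near))[:1]:
        ys,xs=np.nonzero(q["region"]);P=np.c_[xs,ys].astype(float)
        d=P-P.mean(0);w,V=np.linalg.eigh(d.T@d);a=V[:,1];a=a*np.sign(a[1])
        print("mask",q["position"],len(xs),"axis deg from down",np.degrees(np.arctan2(a[0],a[1])),"bbox",xs.min(),xs.max(),ys.min(),ys.max())
        b=ys>ys.max()-6;print("bottom mid x",xs[b].min(),xs[b].max())
E
python3 -c "
from tilt import *
masks()
s=manip.observe();f=np.array([s['position'][0]+2.5,s['position'][1]+1.7,12])
a,b=proj('side',[f+[0,0,100],f]);print('vertical projects to',np.degrees(np.arctan2(*(b-a))),a,b)
axis('side',(a+b)/2)"
```

```text
t 55.1 tcp [541.57 -45.19 102.44] [-92.98  -0.99 -71.22] F [-0.51  0.58 -2.91] w 0.572 grasp [543.88 -43.44 155.36]
side pin foot [299.4 185.4] expected foot px for tilt 0/5/10/15/20: [296.34 186.16] [292.52 186.64] [288.72 186.88] [284.97 186.87] [281.27 186.61]
top pin foot [210.8 277.2] expected foot px for tilt 0/5/10/15/20: [321.24 213.07] [319.81 209.29] [318.43 205.51] [317.09 201.75] [315.81 198.02]
vertical projects to -1.5501167064809516 [296.98 162.53] [296.35 185.76]
mask [295.1, 176.3] 334 axis deg from down 1.0941932229786593 bbox 291 303 158 188
bottom mid x 291 302
```

```bash
python3 -c "
from h import *
im=manip.capture('side');b=cv2.resize(im[110:200,255:345],(630,600),interpolation=cv2.INTER_CUBIC)
cv2.imwrite('pics/s13.png',b);print(manip.observe()['contact_force'])"
```

```text
[ 0.48840581 -0.50835545  1.94937031]
```

View pics/s13.png

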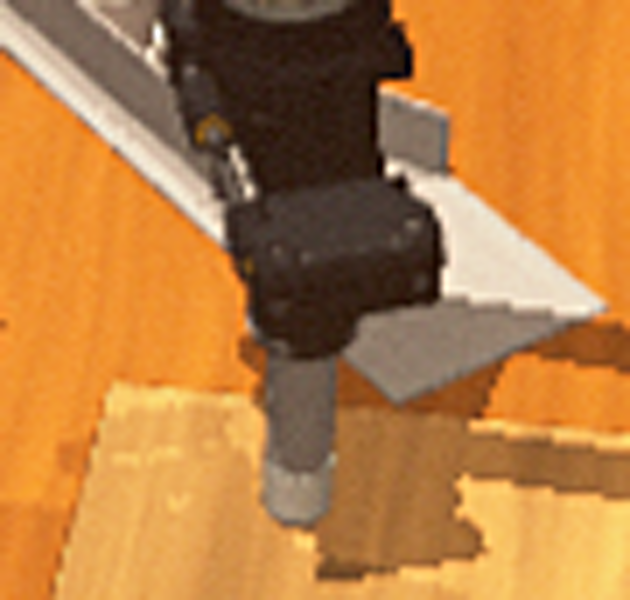

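The picture shows the mill standing on the board with its axis at px (302,360)→(297,510), within about 1° of the projected vertical. I'll release slowly.

Emit:
{"method": "send_rows", "body": {
  "travel": [
    [0, 1, 0],
    [0, 0, 0],
    [0, 0, 0],
    [0, 0, 0]
  ],
  "twist": [0, 0, 0, 0],
  "gripper": [50, 50, 50, 50],
  "grip_force": 3
}}

```text
time_s: 55.85
position: [541.6, -45.3, 101.8]
orientation: [-93.0, -1.0, -71.2]
contact_force: [0.8, 0.6, 2.9]
gripper_width: 0.574
```

Emit:
{"method": "send_rows", "body": {
  "travel": [
    [0, 0, 0],
    [0, 0, 0],
    [0, 0, 0],
    [0, 0, 0],
    [0, 0, 0],
    [0, 0, 0]
  ],
  "twist": [0, 0, 0, 0, 0, 0],
  "gripper": [57, 57.5, 58, 58.5, 59, 59.5]
}}

```text
time_s: 56.45
position: [540.5, -45.2, 100.5]
orientation: [-93.1, -0.9, -71.2]
contact_force: [-0.1, -0.2, 0.6]
gripper_width: 0.591
```

```bash
python3 -c "
from tilt import *
masks()
s=manip.observe();axis('side',np.array([296,175]))"
```

```text
t 56.45 tcp [540.48 -45.19 100.53] [-93.08  -0.94 -71.22] F [-0.09 -0.18  0.65] w 0.591 grasp [542.9  -43.45 153.45]
side pin foot [295.6 187. ] expected foot px for tilt 0/5/10/15/20: [296.63 186.6 ] [292.82 187.08] [289.02 187.32] [285.27 187.31] [281.59 187.05]
top pin foot [209.4 277.1] expected foot px for tilt 0/5/10/15/20: [321.2  213.43] [319.77 209.66] [318.39 205.88] [317.05 202.12] [315.78 198.4 ]
mask [302.0, 280.3] 933 axis deg from down -32.72033077841562 bbox 281 321 258 311
bottom mid x 281 292
```

Emit:
{"method": "send_rows", "body": {
  "travel": [
    [0, 0, 0],
    [0, 0, 0],
    [0, 0, 0],
    [0, 0, 0],
    [0, 0, 0],
    [0, 0, 0],
    [0, 0, 0],
    [0, 0, 0],
    [0, 0, 0],
    [0, 0, 0],
    [0, 0, 0],
    [0, 0, 0]
  ],
  "twist": [0, 0, 0, 0, 0, 0, 0, 0, 0, 0, 0, 0],
  "gripper": [60, 61, 62, 64, 66, 70, 75, 80, 90, 100, 100, 100]
}}

```text
time_s: 57.95
position: [540.6, -45.1, 100.8]
orientation: [-93.1, -0.9, -71.2]
contact_force: [-0.6, -0.4, -0.0]
gripper_width: 0.984
```

Emit:
{"method": "send_rows", "body": {
  "travel": [
    [0, -10, 0],
    [0, -15, -0.8],
    [0, -15, -0.8],
    [0, -15, -0.8],
    [0, -20, -1],
    [0, -30, 0],
    [0, -30, 0],
    [0, 0, 0]
  ],
  "twist": [0, 0, 0, 0, 0, 0, 0, 0],
  "gripper": [100, 100, 100, 100, 100, 100, 100, 100]
}}

```text
time_s: 58.75
position: [544.4, -41.6, 250.1]
orientation: [-92.8, -1.1, -71.2]
contact_force: [1.2, 0.3, 0.5]
gripper_width: 1.001
```

```bash
python3 -c "
from tilt import *
s=manip.observe();print(s['position'],s['orientation'])
manip.capture('side')
for q in manip.pinpoint('side','mill1'): print(q['score'],q['position'],atz('side',q['position'],12)[0][:2])
f=np.array([541,-44,12]);a,b=proj('side',[f+[0,0,165],f]);print('vert',np.degrees(np.arctan2(*(b-a))),a,b)
axis('side',(a+b)/2)
"
```

```text
[544.41 -41.64 250.06] [-92.78  -1.1  -71.22]
0.96 [352.3, 282.5] [362.59 304.58]
0.94 [335.5, 375.7] [399.52 560.  ]
0.76 [294.6, 184.6] [549.98 -48.27]
0.63 [194.7, 340.0] [740.73 509.39]
0.44 [304.7, 199.1] [512.58  12.48]
vert -1.6708792820317988 [298.42 146.02] [297.26 185.74]
mask [294.2, 162.3] 597 axis deg from down -2.4775119403696135 bbox 290 306 141 188
bottom mid x 291 301
```

Emit:
{"method": "send_rows", "body": {
  "travel": [
    [-15, 0, 3],
    [-30, 0, 6],
    [-30, 0, 6],
    [-30, 0, 6],
    [-30, 0, 6],
    [-30, 0, 6],
    [-30, 0, 6],
    [-30, 0, 6],
    [-30, 0, 6],
    [-30, 0, 6],
    [-30, 0, 6],
    [-30, 0, 6],
    [-30, 0, 6],
    [-30, 0, 6],
    [-30, 0, 6],
    [-10, 0, 3],
    [0, 0, 0],
    [0, 0, 0]
  ],
  "twist": [0, 0, 0, 0, 0, 0, 0, 0, 0, 0, 0, 0, 0, 0, 0, 0, 0, 0],
  "gripper": [100, 100, 100, 100, 100, 100, 100, 100, 100, 100, 100, 100, 100, 100, 100, 100, 100, 100],
  "grip_force": 20
}}

```text
time_s: 60.75
position: [455.2, 436.0, 205.7]
orientation: [-96.0, -0.5, -71.1]
contact_force: [0.4, 0.2, 0.3]
gripper_width: 1.0
```

```bash
cat > appr.py <<'E'
from stud import *
from scipy.spatial.transform import Rotation as Ro
s=manip.observe();R=Ro.from_euler("xyz",s["orientation"],degrees=True).as_matrix()
xr=np.array([np.cos(np.radians(18)),np.sin(np.radians(18)),0]);P=np.array([472.5,392.3,196])
c=manip.calibration("wrist");w=manip.capture("wrist");cv2.imwrite("pics/w14.png",w)
p=proj("wrist",P,c)[0];x,y=p.astype(int);ok=w[max(y-40,0):y+40,max(x-40,0):x+40].min(2)>110
n,l,st,ce=cv2.connectedComponentsWithStats(ok.astype(np.uint8))
print("stud expected px",p)
for i in range(1,n):
    if 250<st[i,4]<1500: q=ce[i]+[max(x-40,0),max(y-40,0)];print("blob",q,st[i],atz("wrist",q,196,c))
g=P+8.9*xr+[0,0,-24.4];T=g+53*R[:,1];print(s["time_s"],s["position"],s["orientation"],"target",T,"tool move",R.T@(T-s["position"]))
E
python3 appr.py
```

```text
stud expected px [356.4 224. ]
60.75 [455.2 436.  205.7] [-96.   -0.5 -71.1] target [475.9 392.8 118.9] tool move [46.8 86.2 14.6]
```

Emit:
{"method": "send_rows", "body": {
  "travel": [
    [16, -2, 5],
    [16, -2, 5],
    [15, -2, 5],
    [0, 0, 0]
  ],
  "twist": [0, 0, 0, 0],
  "gripper": [100, 100, 100, 100]
}}

```text
time_s: 61.2
position: [489.3, 388.9, 211.6]
orientation: [-96.0, -0.6, -71.3]
contact_force: [-0.6, -0.3, 0.5]
gripper_width: 0.997
```

```bash
python3 appr.py
```

```text
stud expected px [266.  245.1]
61.2 [489.3 388.9 211.6] [-96.   -0.6 -71.3] target [475.9 392.8 118.9] tool move [-8.9 93.3 -1.8]
```

Emit:
{"method": "send_rows", "body": {
  "travel": [
    [-9, 0, -1],
    [0, 0, 0],
    [0, 14, 0],
    [0, 14, 0],
    [0, 14, 0],
    [0, 0, 0]
  ],
  "twist": [0.005, 0, 0, 0, 0, 0],
  "gripper": [100, 100, 100, 100, 100, 100]
}}

```text
time_s: 61.85
position: [478.6, 397.5, 165.1]
orientation: [-96.1, -0.5, -71.6]
contact_force: [0.1, -0.2, -0.9]
gripper_width: 1.0
```

```bash
python3 appr.py
```

```text
stud expected px [286.4 273.4]
61.85 [478.6 397.5 165.1] [-96.1  -0.5 -71.6] target [475.8 392.8 118.9] tool move [ 3.1 46.4  0.8]
```

Emit:
{"method": "send_rows", "body": {
  "travel": [
    [3, 14, 1],
    [0, 14, 0],
    [0, 14, 0],
    [0, 3, 0],
    [0, 0, 0]
  ],
  "twist": [0, 0, 0, 0, 0],
  "gripper": [100, 100, 100, 100, 100]
}}

```text
time_s: 62.4
position: [476.4, 392.8, 117.2]
orientation: [-96.0, -0.5, -71.6]
contact_force: [0.4, -0.5, -0.5]
gripper_width: 0.999
```

Emit:
{"method": "send_rows", "body": {
  "travel": [
    [0, 0, 0],
    [0, 0, 0],
    [0, 0, 0],
    [0, 0, 0],
    [0, 0, 0],
    [0, 0, 0],
    [0, 0, 0],
    [0, 0, 0]
  ],
  "twist": [0, 0, 0, 0, 0, 0, 0, 0],
  "gripper": [50, 50, 50, 50, 50, 50, 50, 50],
  "grip_force": 20
}}

```text
time_s: 63.2
position: [477.9, 393.6, 119.4]
orientation: [-95.8, -0.5, -71.6]
contact_force: [-0.1, -0.7, -1.0]
gripper_width: 0.57
```

Emit:
{"method": "send_rows", "body": {
  "travel": [
    [0, -9, -4.4],
    [0, -9, -4.4],
    [0, -13, -6.4],
    [0, -13, -6.4],
    [0, 0, 0]
  ],
  "twist": [0, 0, 0, 0, 0],
  "gripper": [50, 50, 50, 50, 50]
}}

```text
time_s: 63.7
position: [460.8, 388.2, 168.3]
orientation: [-95.8, -0.5, -71.6]
contact_force: [0.4, 0.3, -2.3]
gripper_width: 0.574
```

Emit:
{"method": "send_rows", "body": {
  "travel": [
    [0, -18, -8.8],
    [0, -18, -8.8],
    [0, -18, -8.8],
    [0, -18, -8.8],
    [0, -20, 0],
    [0, -10, 0],
    [0, 0, 0]
  ],
  "twist": [0, 0, 0, 0, 0, 0, 0],
  "gripper": [50, 50, 50, 50, 50, 50, 50]
}}

```text
time_s: 64.4
position: [432.9, 379.9, 277.3]
orientation: [-96.0, -0.5, -71.5]
contact_force: [0.5, -0.3, -2.6]
gripper_width: 0.57
```

Emit:
{"method": "send_rows", "body": {
  "travel": [
    [15, 0, -2],
    [30, 0, -3.5],
    [30, 0, -3.5],
    [30, 0, -3.5],
    [30, 0, -3.5],
    [30, 0, -3.5],
    [30, 0, -3.5],
    [30, 0, -3.5],
    [30, 0, -3.5],
    [30, 0, -3.5],
    [15, 0, -2],
    [0, 0, 0],
    [0, 0, 0]
  ],
  "twist": [0, 0, 0, 0, 0, 0, 0, 0, 0, 0, 0, 0, 0],
  "gripper": [50, 50, 50, 50, 50, 50, 50, 50, 50, 50, 50, 50, 50]
}}

```text
time_s: 65.7
position: [486.9, 61.9, 265.8]
orientation: [-97.7, -0.5, -71.7]
contact_force: [0.1, 0.4, -3.2]
gripper_width: 0.57
```

```bash
python3 -c "
from tilt import *
masks()"
```

```text
t 65.7 tcp [486.95  61.91 265.8 ] [-97.69  -0.5  -71.67] F [ 0.07  0.37 -3.17] w 0.57 grasp [493.54  64.57 318.32]
side pin foot [297.  171.1] expected foot px for tilt 0/5/10/15/20: [311.95 173.3 ] [307.56 173.82] [303.2  174.04] [298.89 173.97] [294.67 173.59]
top pin foot [212.3 275.4] expected foot px for tilt 0/5/10/15/20: [288.15 227.95] [286.56 223.61] [284.99 219.28] [283.45 214.99] [281.94 210.75]
```

Emit:
{"method": "send_rows", "body": {
  "travel": [
    [0, 20, 2.7],
    [0, 25, 3.4],
    [0, 25, 3.4],
    [0, 25, 3.4],
    [0, 25, 3.4],
    [0, 15, 2],
    [0, 8, 1],
    [0, 0, 0],
    [0, 0, 0]
  ],
  "twist": [0, 0, 0, 0, 0, 0, 0, 0, 0],
  "gripper": [50, 50, 50, 50, 50, 50, 50, 50, 50]
}}

```text
time_s: 66.8
position: [489.7, 69.5, 120.2]
orientation: [-97.2, -0.6, -70.8]
contact_force: [-0.3, 0.2, -2.9]
gripper_width: 0.573
```

```bash
python3 -c "
from tilt import *
masks()"
```

```text
t 66.8 tcp [489.7   69.52 120.16] [-97.22  -0.56 -70.81] F [-0.28  0.16 -2.92] w 0.573 grasp [495.82  72.2  172.73]
side pin foot [298.  187.4] expected foot px for tilt 0/5/10/15/20: [308.88 210.25] [304.82 210.83] [300.8  211.16] [296.82 211.24] [292.92 211.06]
top pin foot [321.7 212.3] expected foot px for tilt 0/5/10/15/20: [284.86 229.31] [283.4  225.47] [281.94 221.65] [280.51 217.86] [279.11 214.12]
```

Emit:
{"method": "send_rows", "body": {
  "travel": [
    [10, 8, 1],
    [0, 0, 0],
    [0, 5, 0.6],
    [0, 0, 0]
  ],
  "twist": [0.01, 0, 0, 0],
  "gripper": [50, 50, 50, 50],
  "grip_force": 7
}}

```text
time_s: 67.4
position: [495.0, 58.2, 108.0]
orientation: [-97.0, -0.7, -71.5]
contact_force: [-0.1, 0.7, -2.4]
gripper_width: 0.572
```

Emit:
{"method": "send_rows", "body": {
  "travel": [
    [0, 3, 0.3],
    [0, 0, 0]
  ],
  "twist": [0, 0],
  "gripper": [50, 50]
}}

```text
time_s: 67.6
position: [494.7, 58.1, 104.5]
orientation: [-97.0, -0.7, -71.5]
contact_force: [-0.4, 1.1, -3.4]
gripper_width: 0.572
```

```bash
cat >> tilt.py <<'E'
def chk():
    s=manip.observe();p=np.array(s["position"]);R=Ro.from_euler("xyz",s["orientation"],degrees=True).as_matrix();g=p-53*R[:,1]
    yaw=np.radians(s["orientation"][2]+90);v=np.array([np.cos(yaw),np.sin(yaw),0])
    print("t",s["time_s"],"tcp",p,s["orientation"],"F",s["contact_force"],"w",round(s["gripper_width"],3),"grasp",g)
    E=[proj("side",[g+145*(np.sin(np.radians(a))*v-np.cos(np.radians(a))*np.array([0,0,1]))])[0] for a in(0,5,10,15,20)];print("exp",*E)
    manip.capture("side")
    print("pins",*[q["position"] for q in manip.pinpoint("side","mill1")])
    for q in manip.trace("side","mill1"):
        if np.linalg.norm(q["position"]-E[1])<45:
            ys,xs=np.nonzero(q["region"]);print("tr",q["position"],len(xs),"rows",ys.min(),ys.max(),*[(y,xs[ys==y].min(),xs[ys==y].max()) for y in range(ys.max()-24,ys.max(),6) if (ys==y).any()])
E
python3 -c "
from tilt import *
chk()"
```

```text
t 67.6 tcp [494.74  58.07 104.49] [-97.02  -0.71 -71.54] F [-0.36  1.13 -3.43] w 0.572 grasp [500.67  60.75 157.09]
exp [307.36 210.78] [303.35 211.32] [299.36 211.61] [295.43 211.65] [291.57 211.44]
pins [335.7, 377.3] [194.3, 340.0] [292.5, 211.9] [350.9, 281.9]
tr [299.4, 201.9] 275 rows 180 213 (189, np.int64(298), np.int64(308)) (195, np.int64(296), np.int64(305)) (201, np.int64(293), np.int64(302)) (207, np.int64(290), np.int64(300))
tr [293.9, 178.1] 184 rows 157 188 (164, np.int64(293), np.int64(296)) (170, np.int64(292), np.int64(297)) (176, np.int64(292), np.int64(299)) (182, np.int64(292), np.int64(299))
```

Emit:
{"method": "send_rows", "body": {
  "travel": [
    [0, 2.5, 0.3],
    [0, 0, 0]
  ],
  "twist": [0, 0],
  "gripper": [50, 50]
}}

```text
time_s: 67.95
position: [495.5, 58.2, 102.8]
orientation: [-96.9, -0.7, -71.5]
contact_force: [0.8, -0.0, -2.0]
gripper_width: 0.571
```

Emit:
{"method": "send_rows", "body": {
  "travel": [
    [0, 2, 0.2],
    [0, 0, 0]
  ],
  "twist": [0, 0],
  "gripper": [50, 50]
}}

```text
time_s: 68.15
position: [496.1, 58.2, 101.8]
orientation: [-96.9, -0.8, -71.5]
contact_force: [-0.3, 0.6, -1.2]
gripper_width: 0.574
```

Emit:
{"method": "send_rows", "body": {
  "travel": [
    [0, -1, 6],
    [0, -1, 6],
    [0, -1, 6],
    [0, 0, 0]
  ],
  "twist": [0, 0, 0, 0],
  "gripper": [50, 50, 50, 50]
}}

```text
time_s: 68.55
position: [516.3, 64.6, 104.5]
orientation: [-96.7, -0.8, -71.5]
contact_force: [-2.0, -0.7, 0.6]
gripper_width: 0.572
```

```bash
python3 -c "
from tilt import *
chk()"
```

```text
t 68.55 tcp [516.27  64.59 104.55] [-96.69  -0.83 -71.51] F [-2.02 -0.66  0.64] w 0.572 grasp [521.88  67.28 157.18]
exp [300.26 211.79] [296.23 212.33] [292.22 212.62] [288.26 212.67] [284.37 212.46]
pins [195.5, 340.7] [335.2, 378.1] [294.1, 213.2] [348.9, 282.6]
tr [294.4, 201.5] 300 rows 188 215 (191, np.int64(292), np.int64(303)) (197, np.int64(291), np.int64(302)) (203, np.int64(289), np.int64(300)) (209, np.int64(288), np.int64(299))
```

Emit:
{"method": "send_rows", "body": {
  "travel": [
    [0, -0.8, 5],
    [0, -0.8, 5],
    [0, -0.7, 5],
    [0, 0, 0]
  ],
  "twist": [0, 0, 0, 0],
  "gripper": [50, 50, 50, 50]
}}

```text
time_s: 69.1
position: [530.7, 69.5, 104.8]
orientation: [-96.7, -0.8, -71.5]
contact_force: [0.0, 0.0, 2.9]
gripper_width: 0.57
```

Emit:
{"method": "send_rows", "body": {
  "travel": [
    [0, -0.7, 5],
    [0, -0.6, 4],
    [0, 0, 0]
  ],
  "twist": [0, 0, 0],
  "gripper": [50, 50, 50]
}}

```text
time_s: 69.4
position: [539.8, 72.6, 104.4]
orientation: [-96.8, -0.8, -71.5]
contact_force: [-0.3, -0.4, 2.1]
gripper_width: 0.572
```

```bash
python3 -c "
from tilt import *
chk()"
```

```text
t 69.4 tcp [539.83  72.65 104.43] [-96.8   -0.81 -71.52] F [-0.26 -0.38  2.12] w 0.572 grasp [545.54  75.34 157.05]
exp [292.28 213.16] [288.23 213.7 ] [284.19 214.  ] [280.2  214.05] [276.27 213.85]
pins [334.6, 374.8] [293.4, 212.2] [355.5, 280.5] [197.8, 339.9] [235.9, 161.0]
tr [290.9, 201.0] 240 rows 190 215 (191, np.int64(288), np.int64(297)) (197, np.int64(288), np.int64(298)) (203, np.int64(288), np.int64(297)) (209, np.int64(288), np.int64(296))
```

The barrel's image columns are now vertical, within about 1°. I'll press lightly to seat it, check, then release slowly.

Emit:
{"method": "send_rows", "body": {
  "travel": [
    [0, 0.5, 1.5],
    [0, 1.5, 0],
    [0, 0, 0],
    [0, 0, 0]
  ],
  "twist": [0, 0, 0, 0],
  "gripper": [50, 50, 50, 50],
  "grip_force": 4
}}

```text
time_s: 69.95
position: [542.0, 72.8, 103.8]
orientation: [-96.6, -0.9, -71.5]
contact_force: [0.4, -0.3, 0.2]
gripper_width: 0.571
```

```bash
python3 -c "
from tilt import *
chk()
im=manip.capture('side');cv2.imwrite('pics/s15.png',im)
f=np.array([545,75,12]);a,b=proj('side',[f+[0,0,100],f]);print('vert px/row',(b-a)[0]/(b-a)[1],b)"
```

```text
t 69.95 tcp [542.02  72.79 103.79] [-96.61  -0.87 -71.53] F [ 0.35 -0.25  0.22] w 0.571 grasp [547.55  75.49 156.44]
exp [291.62 213.28] [287.56 213.82] [283.53 214.11] [279.53 214.16] [275.6  213.96]
pins [196.6, 338.2] [353.5, 280.7] [289.8, 215.8] [336.5, 373.0]
tr [290.4, 204.9] 271 rows 189 216 (192, np.int64(288), np.int64(297)) (198, np.int64(288), np.int64(297)) (204, np.int64(287), np.int64(297)) (210, np.int64(287), np.int64(298))
vert px/row -0.019279611670136927 [292.47 213.1 ]
```

Consistent with upright. Slow release.

Emit:
{"method": "send_rows", "body": {
  "travel": [
    [0, 0, 0],
    [0, 0, 0],
    [0, 0, 0],
    [0, 0, 0],
    [0, 0, 0],
    [0, 0, 0],
    [0, 0, 0],
    [0, 0, 0],
    [0, 0, 0]
  ],
  "twist": [0, 0, 0, 0, 0, 0, 0, 0, 0],
  "gripper": [50, 57, 57.5, 58, 58.5, 59, 59.5, 60, 60],
  "grip_force": 3
}}

```text
time_s: 71.05
position: [541.5, 72.7, 103.1]
orientation: [-96.7, -0.9, -71.5]
contact_force: [0.7, -0.0, -0.1]
gripper_width: 0.6
```

```bash
python3 -c "
from tilt import *
chk()"
```

```text
t 71.05 tcp [541.53  72.67 103.06] [-96.68  -0.86 -71.53] F [ 0.65 -0.04 -0.08] w 0.6 grasp [547.12  75.37 155.69]
exp [291.76 213.42] [287.71 213.96] [283.67 214.26] [279.68 214.31] [275.75 214.11]
pins [350.8, 282.3] [336.2, 376.3] [198.1, 339.1] [289.8, 213.1]
tr [292.5, 206.3] 240 rows 191 215 (191, np.int64(289), np.int64(291)) (197, np.int64(288), np.int64(297)) (203, np.int64(288), np.int64(297)) (209, np.int64(287), np.int64(297))
```

Emit:
{"method": "send_rows", "body": {
  "travel": [
    [0, 0, 0],
    [0, 0, 0],
    [0, 0, 0],
    [0, 0, 0],
    [0, 0, 0],
    [0, 0, 0],
    [0, 0, 0],
    [0, 0, 0],
    [0, 0, 0],
    [0, 0, 0],
    [0, 0, 0],
    [0, 0, 0]
  ],
  "twist": [0, 0, 0, 0, 0, 0, 0, 0, 0, 0, 0, 0],
  "gripper": [61, 62, 63, 65, 68, 72, 78, 85, 93, 100, 100, 100]
}}

```text
time_s: 72.4
position: [541.4, 72.8, 103.0]
orientation: [-96.7, -0.8, -71.5]
contact_force: [0.5, 0.7, 0.5]
gripper_width: 0.99
```

Emit:
{"method": "send_rows", "body": {
  "travel": [
    [0, -8, -1],
    [0, -12, -1.5],
    [0, -15, -1.8],
    [0, -15, -1.8],
    [0, -15, -1.8],
    [0, -25, -3],
    [0, -30, -3],
    [0, -30, -3],
    [0, 0, 0],
    [0, 0, 0]
  ],
  "twist": [0, 0, 0, 0, 0, 0, 0, 0, 0, 0],
  "gripper": [100, 100, 100, 100, 100, 100, 100, 100, 100, 100]
}}

```text
time_s: 73.4
position: [542.6, 75.4, 272.2]
orientation: [-96.2, -1.0, -71.5]
contact_force: [-0.1, 0.2, -0.4]
gripper_width: 0.997
```

Emit:
{"method": "send_rows", "body": {
  "travel": [
    [-20, 0, -20],
    [-20, 0, -25],
    [-20, 0, -25],
    [-20, 0, -25],
    [0, 0, 0],
    [0, 0, 0]
  ],
  "twist": [0, 0, 0, 0, 0, 0],
  "gripper": [100, 100, 100, 100, 100, 100]
}}

```text
time_s: 74.0
position: [422.2, 122.3, 278.8]
orientation: [-96.4, -1.0, -71.6]
contact_force: [0.7, -0.4, -0.2]
gripper_width: 0.998
```

```bash
python3 -c "
from tilt import *
s=manip.observe();print(s['time_s'],s['position'],s['orientation'],s['contact_force'])
im=manip.capture('side');t=manip.capture('top')
b=np.hstack([cv2.resize(im[80:240,210:360],(394,420),interpolation=cv2.INTER_CUBIC),cv2.resize(t[110:270,250:490],(400,420*1)[:2],interpolation=cv2.INTER_CUBIC)]);cv2.imwrite('pics/fin.png',b)
for f in([543,-45,12],[547,75,12]):
  f=np.array(f);a,b=proj('side',[f+[0,0,165],f]);print('vert',np.degrees(np.arctan2(*(b-a))),a,b);axis('side',(a+b)/2)
print('pins',*[(q['position'],atz('side',q['position'],12)[0][:2]) for q in manip.pinpoint('side','mill1')])
for n,z in(('bottle',0),('carton',0),('plates',0),('board',0)):
  for q in manip.pinpoint('side',n)[:1]: print(n,q['position'],atz('side',q['position'],z)[0][:2])
for q in manip.trace('top','ramekin1'):
  if q['score']>.3:
    w=atz('top',q['position'],30)[0][:2]-[569.5,-310];print('ram',q['position'],w@[.648,-.762],w@[.762,.648])
"
```

```text
74.0 [422.23 122.3  278.76] [-96.36  -0.96 -71.6 ] [ 0.68 -0.43 -0.23]
vert -1.5922686417771832 [297.77 145.75] [296.67 185.48]
mask [296.1, 153.9] 359 axis deg from down 5.028564219743725 bbox 290 306 141 168
bottom mid x 294 302
vert -1.0145620933983592 [292.52 173.48] [291.82 213.05]
mask [292.0, 187.8] 629 axis deg from down -1.126227019383362 bbox 284 301 167 215
bottom mid x 287 296
pins ([290.8, 214.2], array([549.61,  80.  ])) ([351.0, 281.5], array([366.05, 301.8 ])) ([337.1, 374.4], array([395.97, 556.6 ])) ([194.7, 336.8], array([742.75, 501.29])) ([231.4, 206.8], array([734.44,  69.37]))
bottle [224.9, 242.8] [729.82 200.35]
carton [233.1, 205.2] [733.5   51.39]
plates [232.7, 160.8] [ 772.88 -152.87]
board [304.8, 198.5] [512.97  -1.55]
ram [441.2, 167.2] 154.61871707560493 6.746019996070046
ram [460.7, 155.9] 226.33440139916704 -9.141552671165229
ram [428.1, 186.4] 81.4963351404057 -9.034818740086841
```

View pics/fin.png

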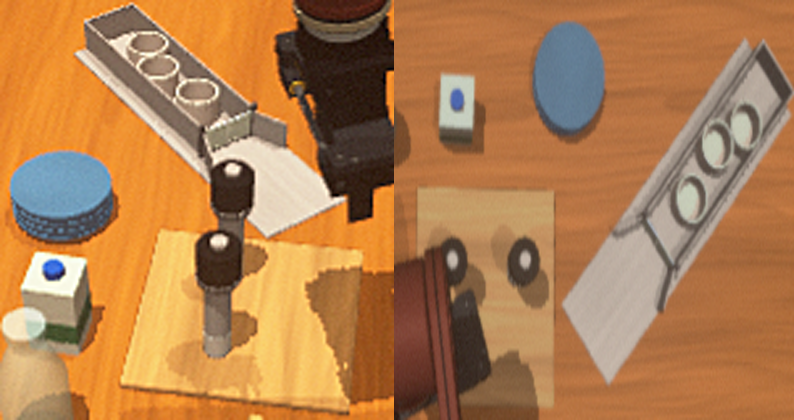

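The final view shows both mills upright on the board: side crop (232,190) and (217,290), top crop (453,258) and (525,260). The three ramekins are beyond the shut gate, the bystanders haven't moved, and the gripper is clear. Handing in.

Emit:
{"method": "send_rows", "body": {
  "travel": [
    [0, 0, 0],
    [0, 0, 0],
    [0, 0, 0],
    [0, 0, 0],
    [0, 0, 0]
  ],
  "twist": [0, 0, 0, 0, 0],
  "gripper": [100, 100, 100, 100, 100]
}}

```text
time_s: 75.1
position: [422.7, 122.2, 278.9]
orientation: [-96.4, -0.9, -71.6]
contact_force: [0.6, -0.3, 0.7]
gripper_width: 1.001
```

```bash
python3 -c "
from rig import manip
print(manip.close_job())"
```

```text
the job is handed in; nothing more can be done
None
```

I handed the job in at 75 s. All three ramekins were pushed through the sprung gate along the lane floor, and both mills were drawn from the rack and stood upright on the board with a slow release.

**Last checks:**
- **Ramekins:** at lane x ≈ 81, 155 and 226 mm, |y| under 10 mm. The gate looked shut in both the top and side pictures.
- **Mills:** at about (543, -45) and (547, 75), well inside the board. The second mill's image axis agreed with vertical to about 0.1°. The first read about 1° off right after release. Its final reading (5°, with vertical at -1.6°) I judged unreliable, because the other mill hid its barrel. It looked upright in the final pictures.
- **Bystanders:** bottle, carton and plates were within network noise of where they started.
- **Robot:** the gripper was open, clear of everything, and read no contact force.

**What disagreed or went wrong on the way:**
- **Fingertip height:** the real fingertips sit about 34 mm above the reported TCP. My first grasp closed on air because of this, and I corrected for it afterwards.
- **Knocked ramekin:** one ramekin was knocked about 4 cm on the board, and I found it again before gripping it.
- **Tool tilt:** pushing made the tool tilt by up to 8°. I straightened it by pressing the closed fingers against the board edge and the outside of the lane wall, with a peak of about 50 N at the wrist.

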